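Start the rice cooker with a steamer basket of cured sausages

ROBOT

A 7-joint arm with a two-finger parallel gripper is mounted at the origin on the work surface. World frame = base frame: x ahead of the robot, y to its left, z up, the work surface at z = 0. Lengths are in m, angles in rad, forces in N, time in s.
With the tool pointing down it reaches from about 0.425 to 0.875 m from the base axis. Payload 4.7 kg.
Tool frame: the origin (TCP) lies at the very end of the fingers, on their centre line; the grasp point (between the pads) lies 19 mm behind it; z points along the fingers, y is the direction in which the jaws open and shut (so a half turn about z gives the same grasp; the last joint's range is limited). The gripper opens to 87 mm and grips with 3 to 60 N. Pads are 19 mm wide; open, the fingers measure 117 mm over their backs; the gripper's body (75 mm by 190 mm) begins 51 mm behind the grasp point.
Start: joints at [1.36, 0.321, -0.07, 1.45, 0.023, 1.371, -0.057], TCP at [0.145, -0.634, 0.223] pointing down, gripper open.
Joint ranges: [-2.86, 2.86], [-0.3, 2.09], [-1.38, 1.24], [0.06, 2.45], [-1.56, 4.7], [0.09, 2.05], [-2.69, 2.69]. Speed limits (rad/s): [2.57, 2.57, 3.14, 3.14, 3.14, 3.14, 3.14].

INTERFACE

Orientations are given as a unit quaternion [w, x, y, z].
In Python, from rig import * gives the robot as it stands. The module is installed in compiled form; this text tells all that it offers.
- The arm moves only by the tool send_rows, never from a script. Its arguments are lists of equal length, an entry for each row: "slide": the shift along the tool's x, y, z in m, a list of three; "angular": the turn, a rotation vector about the tool's x, y, z in degrees, a list of three; "hand": the finger opening in m, from 0 to 0.087. A call has 1 to 20 rows; each row shifts and turns the commanded pose from where the row before left it, along the tool's axes as they then stand; what a row does not reach is not made up. A row lasts 1/12 s, in which the tool goes at most 41.7 mm and 7.16 degrees, less where a joint would pass 70% of its speed; a pose out of reach is approached as far as the arm can. A call is refused whole if a number of a shift passes 0.0417 or a number of a turn 7.16, either way. A call with a gripper value outside its range is refused whole. The fingers move at their own pace and stop on an object; "force" is the grip in N (left out, the last holds). Time passes only in rows, so rows that do not move let the fingers close. It gives the time, the measured TCP pose, the force and the opening at its end, in the units of the state.
- get_obs(): the state, without advancing time (a new reading comes with each control period).
- camera(name): name is "scene" or "top" or "wrist"; returns (picture, depth): 480x640x3 uint8, blue, green, red; 480x640 float32, m along the optical axis (not along the pixel's ray), 0 where there is no reading.
- camera_model(name): a dict with "fx", "fy", "cx", "cy" (pixels), "dist" ([k1, k2, p1, p2, k3] as OpenCV has them; the pictures are not rectified), "R" (3x3) and "t" (3): a world point X has camera coordinates R X + t. Camera axes: x right, y down, z forward; pixel columns grow to the right and rows downward; lengths in m; the calibration is good to about 2 mm. A picture is of the moment at which its call begins: read the wrist's pose just before it. camera_model takes no time and is no camera call; for the wrist camera it gives the pose at the moment of the call.
- sign_off(): hands the job in, once; it reports no verdict.
Trained networks look in the newest picture that a camera, given by its name, has taken for a name from the list of things; names that differ only in an ending like _2 or _b are one class to them, and where a whole thing is asked for, a point or a joint stands for the part that bears it (a point fixed in the world has none). Each returns a list of dicts, best first, with "score" (0 to 1); they miss things now and then, are a little off and sometimes report something else, mostly with a low value. They report only what shows in the picture. A call takes as long as a camera call. They do not tell look-alikes from the thing itself.
- cut_out(name, camera): "mask" (480x640 bool, what is visible of it) and "location" ([column, row] in pixels, amid what is visible of it).
- spot_point(name, camera): "location" ([column, row] in pixels: a listed point, or the origin of a listed thing).
The state is a dict: "clock": time; "qpos": joint angles; "qvel": joint speeds; "joint_torque": joint torques, N m; "eef_pos": TCP position; "eef_rot": TCP orientation; "ft_force": force on the tool from outside, world axes, zero at the start; "moment": the same for the moment, N m; "finger_gap": finger opening in m.
Only numpy, scipy, OpenCV 4.12 (cv2) and the standard library are available. Lean on these libraries where they do the work, as an engineer would, in place of code of your own. Each camera call takes 0.05 s, during which the arm holds its last target.

TASK

Set the steamer basket with its two sausages down inside the open rice cooker, so that it stands level on the pot floor, then swing the lid shut until its catch holds it, and only then press the red cook lever at the front fully down so that it stays down by itself. Keep both sausages in the basket, and do not shove or knock over any of the things standing around.

Things in the scene. Friction and masses are not known exactly. Their poses are not given: they have to be found in the camera images.
- cooker: Rice cooker, fixed: white round body, 216 mm across, rim 150 mm high, 190 mm with the lid shut. Origin under its centre; front (grey panel, lever) faces its -x, lid hinge at its back (+x), z up. Pot: 186 mm across, 115 mm deep. Panel face 125 mm from the centre (116 mm wide, z 16 to 110 mm); above it the catch housing sticks out to 139 mm (44 mm wide, z 110 to 150 mm).
- pot_floor (a point): Centre of the pot's inner floor, 35 mm above the counter; axes as the cooker's.
- pot_mouth (a point): Centre of the pot's open mouth, in the plane of the rim, 150 mm above the counter.
- cooker_lid (a joint): Lid angle, rad: 0 shut, opens upward to a stop at 1.25. Starts 1.08 to 1.2 open, so it hangs over the back of the mouth. Stays where it is left, but near shut a spring lifts it again (to over 0.1) unless caught. Swinging takes 1 to 3 N at the front; over the last 13 mm a bar under its front lip snaps under a sprung catch, some 5 N more; push it to 0, where it stops.
- lid_hinge (a point): Middle of the lid's hinge axis, at the back of the rim: 118 mm behind the cooker's centre, 150 mm above the counter. The axis is the cooker's y; axes turn with the lid.
- lid_front (a point): Point on the lid's flat outer top near the front edge: 190 mm forward of and 40 mm above the hinge axis when shut; turns with the lid, its z is the outward normal of that face. The flat is a disc of 172 mm; the lid is a hollow cap 216 mm across, 40 mm deep outside, 34 mm inside, with a small front lip reaching 236 mm from the hinge.
- cook_lever (a joint): Cook lever angle, rad: 0 is up (off), grows as it is pressed down, stop at 0.42. A spring lifts it back to 0 if it is let go before about 0.3; beyond that a detent clicks over it, and fully down it is held at about 0.40. Takes about 1 N at first and 4 to 6 N before the click, downward on the pad, which drops by about 23 mm.
- lever_pad (a point): Centre of the top face of the lever's red pad: 58 mm wide, sticking out 40 mm from the front panel; about 88 mm above the counter when up (sloping 0.2 rad up to its free end), 148 mm in front of the cooker's centre. The lever turns about a level axis parallel to the cooker's y, 54 mm behind and 16 mm below this point.
- basket: Steel steamer basket, loose, about 0.3 kg: round, 162 mm across at its rim (69 mm high), on three feet, tray floor 24 mm above its underside. Origin at the centre of its underside, z up. A rigid arched bail stands over it along its own x; total height 130 mm. Two red sausages lie loose in it, one either side of the bail.
- board: White plastic cutting board, fixed, 300 x 220 x 8 mm; the basket starts somewhere on it. Origin under its centre.
- basket_grip (a point): Centre of the bail's green grip bar, 121 mm above the basket's underside: a bar 70 mm long (along the basket's x), 14 mm thick (y), 18 mm high, the same from either end.
- sausage_a_mid (a point): Middle of the first red sausage (108 mm long, 22 mm thick, 45 g) lying in the basket.
- sausage_b_mid (a point): Middle of the second red sausage, same size.
- soy_bottle: Bystander: dark bottle with red cap, 68 mm across, 170 mm high, loose; stands between cooker and basket. Origin at its underside.
- vinegar_bottle: Bystander: amber bottle with yellow cap, 62 mm across, 210 mm high, loose. Origin at its underside.
- tub_stack: Bystander: stack of black take-away tubs, 175 x 120 mm, 110 mm high, loose. Origin at its underside.
- chilli_jar: Bystander: red jar with black cap, 76 mm across, 105 mm high, loose. Origin at its underside.
- measuring_cup: Bystander: clear measuring cup with a handle, 80 mm across, 85 mm high, loose. Origin at its underside.
- rice_paddle: Bystander: white rice paddle, 210 mm long, lying flat nearest the robot, loose.
Mind the look-alikes: they are no part of the job. What is shaped like the basket but blue or brown is not meant.

How it is judged:
On the way, in this order (a step that is already met when the one before it is completed fails the run):
1. the basket, with both sausages in it, stands level on the pot floor, let go (z of basket in the frame of pot_floor between -0.004 and 0.006 m and horizontal distance between basket and pot_floor below 0.018 m and angle between basket's own z axis and vertical below 0.1 rad and z of sausage_a_mid in the frame of basket between 0.02 and 0.065 m and horizontal distance between each of sausage_a_mid, sausage_b_mid and basket below 0.06 m and z of sausage_b_mid in the frame of basket between 0.02 and 0.065 m and linear speed of basket below 0.03 m/s and contact force between basket and the fingers below 0.2 N), for 0.2 s.
2. the lid is shut and caught (z of basket in the frame of pot_floor between -0.004 and 0.006 m and horizontal distance between basket and pot_floor below 0.018 m and angle between basket's own z axis and vertical below 0.1 rad and z of sausage_a_mid in the frame of basket between 0.02 and 0.065 m and horizontal distance between each of sausage_a_mid, sausage_b_mid and basket below 0.06 m and z of sausage_b_mid in the frame of basket between 0.02 and 0.065 m and value of joint cooker_lid below 0.025 rad), for 0.2 s.
3. the cook lever is down (value of joint cooker_lid below 0.025 rad and value of joint cook_lever above 0.36 rad), for 0.2 s.
At the end, for the whole second after the job is handed in: The basket stands on the pot floor (within 6 mm in height and 18 mm of its centre, tilted under 0.1 rad) and at rest, with both sausages still lying in it; the lid is shut (under 0.025 rad); the cook lever is down (over 0.36 rad; fully down is about 0.40) (all of step 3 and z of basket in the frame of pot_floor between -0.004 and 0.006 m and horizontal distance between basket and pot_floor below 0.018 m and angle between basket's own z axis and vertical below 0.1 rad and z of sausage_a_mid in the frame of basket between 0.02 and 0.065 m and horizontal distance between each of sausage_a_mid, sausage_b_mid and basket below 0.06 m and z of sausage_b_mid in the frame of basket between 0.02 and 0.065 m and linear speed of basket below 0.03 m/s); the robot touches nothing.
It fails at once if the cook lever pressed down while the lid is open (value of joint cook_lever above 0.36 rad and value of joint cooker_lid above 0.1 rad).
It fails at once if a thing standing around shoved by more than 30 mm or tipped over (distance of any of soy_bottle, vinegar_bottle, tub_stack, chilli_jar, measuring_cup, rice_paddle from where it was at the start of the episode above 0.03 m or angle between any of soy_bottle, vinegar_bottle, tub_stack, chilli_jar, measuring_cup's own z axis and vertical above 0.4 rad).
It fails at once if a sausage dropped out of the basket (distance between any of sausage_a_mid, sausage_b_mid and basket above 0.13 m).
It also fails if it takes over 67 s, if anything falls off the work surface, if the arm or the gripper's body presses on something with over 40 N, if the wrist force passes 120 N, or if a joint passes its speed limit or range.

## Working session

There is one attempt and no reset: what is moved stays moved. The work goes in short steps, Python scripts to look and compute and a tool call to move; the robot and the scene stay as the last step left them, time stands still between calls to the robot, and variables do not carry over. Pictures are saved under pics/ and viewed, and the job is handed in when it is done.

Besides the shell and the picture viewer there is one more tool, called after "Call:" by a JSON object that holds its "fn" and its "kwargs". send_rows: Moves the arm, as the interface text tells. Its arguments: {"type":"object","properties":{"slide":{"type":"array","items":{"type":"array","items":{"type":"number"}}},"angular":{"type":"array","items":{"type":"array","items":{"type":"number"}}},"hand":{"type":"array","items":{"type":"number"}},"force":{"type":"number"}},"required":["slide","angular","hand"]}

```bash
mkdir -p pics; ls
cat > h.py <<'E'
from rig import *
import numpy as np, cv2
from scipy.spatial.transform import Rotation as Ro
def Rq(q): return Ro.from_quat([q[1],q[2],q[3],q[0]])
def snap(n,f):
    m=camera_model(n); p,d=camera(n); cv2.imwrite('pics/'+f,p); return m,p,d
def K(m): return np.array([[m['fx'],0,m['cx']],[0,m['fy'],m['cy']],[0,0,1.]])
def ray(m,uv):
    x=cv2.undistortPoints(np.array([[uv]],float),K(m),np.array(m['dist']))[0,0]
    return np.array([x[0],x[1],1.])
def pt(m,d,uv,r=2):
    u,v=int(round(uv[0])),int(round(uv[1])); w=d[v-r:v+r+1,u-r:u+r+1]; w=w[w>0]
    z=np.median(w); return m['R'].T@(ray(m,uv)*z-m['t'])
def atz(m,uv,z):
    R=np.array(m['R']);c=-R.T@m['t']; dr=R.T@ray(m,uv); return c+dr*(z-c[2])/dr[2]
def proj(m,X):
    r,_=cv2.Rodrigues(np.array(m['R'])); return cv2.projectPoints(np.array(X,float).reshape(-1,1,3),r,np.array(m['t'],float),K(m),np.array(m['dist']))[0].reshape(-1,2)
def cloud(m,d,mask):
    v,u=np.nonzero(mask&(d>0)); x=cv2.undistortPoints(np.stack([u,v],1).astype(float).reshape(-1,1,2),K(m),np.array(m['dist'])).reshape(-1,2)
    P=np.c_[x,np.ones(len(x))]*d[v,u][:,None]; return (P-np.array(m['t']))@np.array(m['R'])
E
python3 - <<'E'
from h import *
np.set_printoptions(precision=4,suppress=True)
print(get_obs())
for n in('scene','top','wrist'):
    m,p,d=snap(n,n+'0.png'); np.save('pics/d_%s0.npy'%n,d)
    print(n,m,-np.array(m['R']).T@m['t'])
E
```

```text
pics
{'clock': 0.0, 'qpos': array([ 1.3601,  0.3218, -0.0701,  1.4517,  0.0226,  1.3708, -0.0569]), 'qvel': array([-0.0001,  0.0013,  0.0006,  0.    , -0.0001,  0.0001,  0.0006]), 'joint_torque': array([  0.0006, -49.129 ,  -0.4036, -31.2527,  -0.064 ,   0.0438,
         0.0002]), 'eef_pos': array([ 0.1447, -0.6331,  0.2215]), 'eef_rot': array([-0.001 ,  0.9937,  0.1122, -0.0002]), 'ft_force': array([-0.6424, -0.2949, -0.0451]), 'moment': array([ 0.0141,  0.0252, -0.0491]), 'finger_gap': 0.08704740167204471}
scene {'fx': 528.3152853026249, 'fy': 528.3152853026249, 'cx': 320.5203938209745, 'cy': 239.02427353630415, 'dist': array([-0.0459,  0.    ,  0.    ,  0.    ,  0.    ]), 'R': array([[ 0.9982, -0.0595,  0.0001],
       [-0.039 , -0.6559, -0.7538],
       [ 0.0449,  0.7525, -0.6571]]), 't': array([-0.4992,  0.123 ,  1.4051])} [ 0.4401 -1.0063  1.016 ]
top {'fx': 541.4387676942588, 'fy': 541.4387676942588, 'cx': 319.3979519258419, 'cy': 244.32303925173545, 'dist': array([-0.0914,  0.    ,  0.    ,  0.    ,  0.    ]), 'R': array([[ 0.0218, -0.9998,  0.0028],
       [-0.9949, -0.022 , -0.098 ],
       [ 0.098 , -0.0006, -0.9952]]), 't': array([0.    , 0.4868, 1.4171])} [0.3455 0.0116 1.4579]
wrist {'fx': 351.2872807192086, 'fy': 351.2872807192086, 'cx': 317.40817895045683, 'cy': 239.24522563473676, 'dist': array([-0.048,  0.   ,  0.   ,  0.   ,  0.   ]), 'R': array([[ 0.2224, -0.975 , -0.0017],
       [-0.9327, -0.2133,  0.2908],
       [-0.2838, -0.0631, -0.9568]]), 't': array([-0.649, -0.035,  0.392])} [ 0.2229 -0.6154  0.3842]
```

View pics/scene0.png

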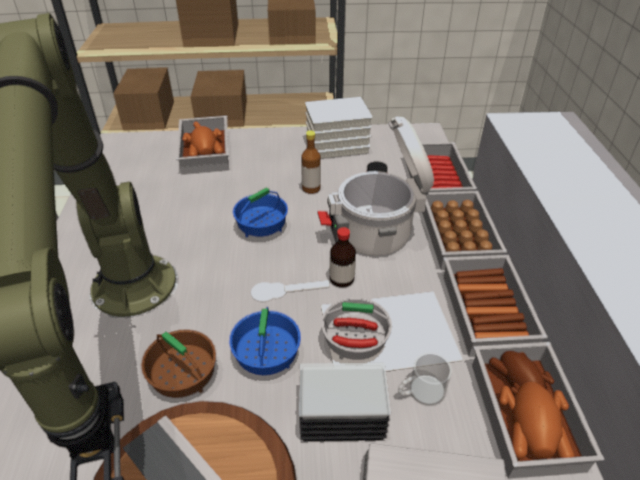

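View pics/top0.png

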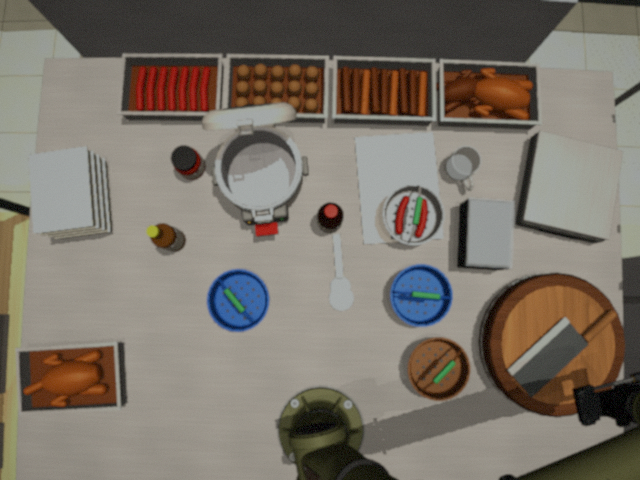

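Run:
```python
from h import *
np.set_printoptions(precision=4,suppress=True)
for cam in('scene','top'):
    m=camera_model(cam); p,d=camera(cam); np.save('pics/d_%s0.npy'%cam,d)
    for n in('pot_mouth','pot_floor','lid_hinge','lid_front','lever_pad','basket','basket_grip','cooker','soy_bottle','vinegar_bottle','tub_stack','chilli_jar','measuring_cup','rice_paddle','sausage_a_mid'):
        for r in spot_point(n,cam)[:3]:
            l=r['location']; print(cam,n,round(r['score'],2),np.round(l,1),pt(m,d,l))
print(get_obs()['clock'])
```

```text
scene pot_mouth 0.92 [376.4 193.5] [0.6835 0.2633 0.0795]
scene pot_floor 0.93 [373.6 224.6] [0.6447 0.0629 0.1257]
scene pot_floor 0.71 [413.7 129.2] [0.7457 0.163  0.3509]
scene lid_hinge 0.81 [417.2 187.3] [0.7822 0.1836 0.155 ]
scene lid_front 0.65 [412.9 130.9] [0.7396 0.1454 0.3561]
scene lever_pad 0.67 [326.  216.7] [0.5245 0.1509 0.0879]
scene basket 0.96 [355.5 340.2] [ 0.5643 -0.2596  0.0545]
scene basket 0.95 [256.3 225.3] [0.3225 0.2023 0.024 ]
scene basket 0.61 [264.6 355. ] [ 0.3562 -0.2671  0.0258]
scene basket_grip 0.94 [169.7 343.3] [ 0.1646 -0.3002  0.125 ]
scene basket_grip 0.82 [259.2 321.7] [ 0.3432 -0.1841  0.0451]
scene basket_grip 0.76 [354.9 305.6] [ 0.5625 -0.2299  0.1389]
scene cooker 0.59 [371.8 233.9] [0.6424 0.0654 0.0913]
scene soy_bottle 0.64 [338.2 279. ] [ 0.5436 -0.0428  0.0342]
scene soy_bottle 0.29 [417.  187.2] [0.7817 0.1838 0.1552]
scene vinegar_bottle 0.68 [313.  190.2] [0.4983 0.378  0.017 ]
scene tub_stack 0.7 [389.  329.3] [ 0.6414 -0.2476  0.0728]
scene tub_stack 0.63 [341.3 416.3] [ 0.5111 -0.4782  0.1058]
scene measuring_cup 0.71 [429.  
[... 624 characters left out ...]
.8 [235.5 303.6] [0.3261 0.213  0.128 ]
top basket_grip 0.7 [441.  370.9] [ 0.1724 -0.2936  0.1225]
top cooker 0.67 [263.3 181.3] [0.6521 0.1647 0.0336]
top soy_bottle 0.84 [329.1 218. ] [ 0.5411 -0.0117  0.1381]
top vinegar_bottle 0.84 [177.2 240.2] [0.4827 0.3741 0.0905]
top tub_stack 0.7 [479.2 235.7] [ 0.5092 -0.393   0.1088]
top tub_stack 0.4 [411.4 218.1] [ 0.5617 -0.2332  0.0314]
top chilli_jar 0.84 [190.  166.2] [0.6739 0.3481 0.0999]
top measuring_cup 0.73 [458.6 165.6] [ 0.7155 -0.3688  0.0044]
top measuring_cup 0.38 [417.4 211.6] [ 0.5623 -0.23    0.1372]
top rice_paddle 0.81 [340.8 274.6] [ 0.4081 -0.0484  0.0083]
top sausage_a_mid 0.7 [459.  166.1] [ 0.7142 -0.37    0.0043]
1.75
```

The scene view shows the steel basket at about (355,335) with its green grip at (355,306). The open cooker is at (375,205) with its red lever at (325,217). The soy bottle stands at (342,258), the tubs at (343,400) and the cup at (430,380). In the top view the grip is at (418,206), the pot mouth at (258,170) and the lever at (265,228). Next I fit the geometry from the depth images.

Run:
```python
from h import *
from scipy.optimize import least_squares
np.set_printoptions(precision=4,suppress=True)
for cam in('top','scene'):
    m=camera_model(cam); p=cv2.imread('pics/%s0.png'%cam); d=np.load('pics/d_%s0.npy'%cam)
    P=np.zeros((480,640,3)); 
    C=cloud(m,d,np.ones_like(d,bool)); v,u=np.nonzero(d>0); P[v,u]=C
    # rim
    c=np.array([.66,.165]); r=np.hypot(P[...,0]-c[0],P[...,1]-c[1])
    s=(r<.125)&(abs(P[...,2]-.150)<.006)&(P[...,0]<.73)
    Q=P[s]; print(cam,'rim n',len(Q),'z',np.median(Q[:,2]))
    rr=np.hypot(*(Q[:,:2]-c).T); ok=(rr>.088)&(rr<.115)
    f=least_squares(lambda x:np.hypot(Q[ok,0]-x[0],Q[ok,1]-x[1])-x[2],[*c,.1],loss='soft_l1',f_scale=.003); print('rim fit',f.x)
    hsv=cv2.cvtColor(p,cv2.COLOR_BGR2HSV)
    # lever red
    s=((hsv[...,0]<8)|(hsv[...,0]>172))&(hsv[...,1]>150)&(hsv[...,2]>80)&(np.hypot(P[...,0]-.525,P[...,1]-.15)<.06)&(P[...,2]>.06)
    Q=P[s]; print('lever',len(Q),Q.mean(0),Q.min(0),Q.max(0))
    print('  minrect',cv2.minAreaRect(Q[:,:2].astype(np.float32)))
    s=(hsv[...,0]>45)&(hsv[...,0]<75)&(hsv[...,1]>120)&(np.hypot(P[...,0]-.56,P[...,1]+.23)<.08)&(P[...,2]>.10)
    Q=P[s]; print('grip',len(Q),Q.mean(0),np.median(Q,0)); print('  minrect',cv2.minAreaRect(Q[:,:2].astype(np.float32)))
    w,V=np.linalg.eigh(np.cov(Q[:,:2].T)); print('  axis',V[:,1],np.degrees(np.arctan2(V[1,1],V[0,1])))
    # basket rim
    s=(np.hypot(P[...,0]-.56,P[...,1]+.23)<.1)&(abs(P[...,2]-.077)<.006); Q=P[s]
    rr=np.hypot(Q[:,0]-.56,Q[:,1]+.23); ok=(rr>.06)
    f=least_squares(lambda x:np.hypot(Q[ok,0]-x[0],Q[ok,1]-x[1])-.0795,[.56,-.23],loss='soft_l1',f_scale=.003); print('basket rim fit',f.x,ok.sum())
    # lid points
    s=(np.hypot(P[...,0]-.76,P[...,1]-.18)<.13)&(P[...,2]>.2); Q=P[s]; print('lid',len(Q),Q.min(0),Q.max(0), Q.mean(0))
    for nm,x,y,rad in(('soy',.541,-.015,.05),('vin',.48,.375,.05),('tub',.51,-.4,.12),('chilli',.67,.35,.06),('cup',.71,-.39,.07)):
        s=(np.hypot(P[...,0]-x,P[...,1]-y)<rad)&(P[...,2]>.07); Q=P[s]; print(nm,Q.min(0),Q.max(0))
```

```text
top rim n 1176 z 0.14901387121655574
rim fit [0.6628 0.167  0.1004]
lever 238 [0.5176 0.1481 0.0861] [0.501  0.1194 0.0743] [0.534  0.1766 0.0952]
  minrect ((0.5183773636817932, 0.14787200093269348), (0.03110525570809841, 0.05434109643101692), 8.623472213745117)
grip 104 [ 0.5636 -0.2293  0.1369] [ 0.5622 -0.2292  0.137 ]
  minrect ((0.5644294023513794, -0.2305808961391449), (0.012645515613257885, 0.06438698619604111), 79.65458679199219)
  axis [-0.9892  0.1467] 171.56334966316442
basket rim fit [ 0.5661 -0.2294] 457
lid 1910 [0.6808 0.0707 0.222 ] [0.8013 0.2808 0.3758] [0.7275 0.1706 0.3387]
soy [ 0.5194 -0.0486  0.0703] [0.5872 0.0186 0.1754]
vin [0.4599 0.3723 0.0702] [0.5215 0.4235 0.2125]
tub [ 0.4275 -0.4829  0.07  ] [ 0.6087 -0.2818  0.1193]
chilli [0.6597 0.291  0.0702] [0.7276 0.4012 0.112 ]
cup [ 0.6499 -0.4071  0.0701] [ 0.7517 -0.3287  0.092 ]
scene rim n 816 z 0.14993976729470826
rim fit [0.6628 0.1653 0.0995]
lever 126 [0.5202 0.1455 0.0875] [0.5028 0.1017 0.0709] [0.5517 0.1789 0.0965]
  minrect ((0.5229294896125793, 0.1369437873363495), (0.03820395842194557, 0.08245448768138885), 14.369057655334473)
grip 191 [ 0.5679 -0.2318  0.1356] [ 0.5673 -0.2317  0.1366]
  minrect ((0.568191647529602, -0.2303287237882614), (0.01301452238112688, 0.06441249698400497), 80.10868072509766)
  axis [-0.985   0.1727] 170.05341897944447
basket rim fit [ 0.568  -0.2286] 600
lid 1378 [0.6819 0.0673 0.2003] [0.8017 0.2886 0.3772] [0.7432 0.1401 0.305 ]
soy [ 0.5217 -0.0504  0.0701] [0.5883 0.0054 0.174 ]
vin [0.4617 0.3646 0.0701] [0.5223 0.4204 0.2129]
tub [ 0.4305 -0.4828  0.0701] [ 0.6102 -0.2811  0.1167]
chilli [0.6659 0.3391 0.0805] [0.7286 0.4012 0.1118]
cup [ 0.6517 -0.407   0.07  ] [ 0.7523 -0.3257  0.0886]
```

Run:
```python
import cv2
p=cv2.imread('pics/top0.png'); cv2.imwrite('pics/top_crop.png',cv2.resize(p[90:270,150:510],None,fx=2.2,fy=2.2,interpolation=cv2.INTER_CUBIC))
p=cv2.imread('pics/scene0.png'); cv2.imwrite('pics/scene_crop.png',cv2.resize(p[90:440,230:520],None,fx=1.7,fy=1.7,interpolation=cv2.INTER_CUBIC))
```

```text
(no output)
```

View pics/top_crop.png

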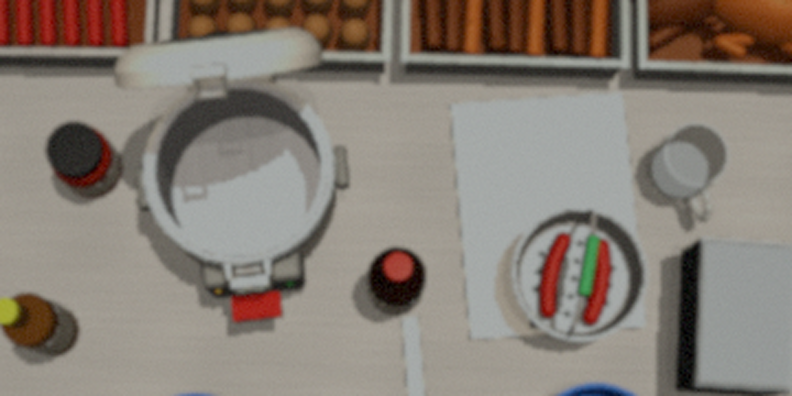

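View pics/scene_crop.png

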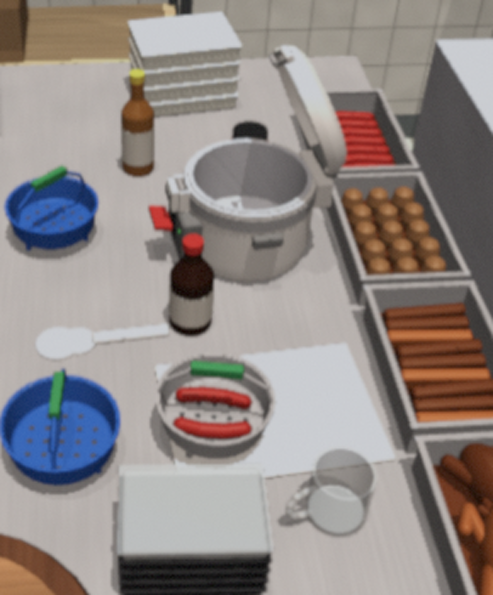

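Call:
{"fn": "send_rows", "kwargs": {"slide": [[0,0,-0.036],[0,0,-0.036],[0,0,-0.036],[0,0,-0.036],[0,0,-0.036],[0.035,-0.0205,0],[0.035,-0.0205,0],[0.035,-0.0205,0],[0.035,-0.0205,0],[0.035,-0.0205,0],[0.035,-0.0205,0],[0.035,-0.0205,0],[0.035,-0.0205,0],[0.035,-0.0205,0],[0.035,-0.0205,0],[0.035,-0.0205,0],[0,0,0]], "angular": [[0,0,0],[0,0,0],[0,0,0],[0,0,0],[0,0,0],[0,0,0],[0,0,0],[0,0,0],[0,0,0],[0,0,0],[0,0,0],[0,0,0],[0,0,0],[0,0,0],[0,0,0],[0,0,0],[0,0,0]], "hand": [0.087,0.087,0.087,0.087,0.087,0.087,0.087,0.087,0.087,0.087,0.087,0.087,0.087,0.087,0.087,0.087,0.087], "force": 25}}

```text
clock: 3.17
eef_pos: [0.4766, -0.3187, 0.4026]
eef_rot: [-0.002, 0.993, 0.12, 0.002]
ft_force: [-0.4, 1.0, 0.1]
finger_gap: 0.087
```

Call:
{"fn": "send_rows", "kwargs": {"slide": [[0,0,0],[0,0,0],[0,0,0],[0,0,0],[0,0,0],[0,0,0],[0,0,0],[0,0,0],[0,0,0],[0,0,0],[0,0,0],[0,0,0],[0,0,0],[0,0,0],[0,0,0],[0,0,0],[0,0,0],[0,0,0],[0,0,0],[0,0,0]], "angular": [[0,0,-7],[0,0,-7],[0,0,-7],[0,0,-7],[0,0,-7],[0,0,-7],[0,0,-7],[0,0,-7],[0,0,-7],[0,0,-7],[0,0,-7],[0,0,-7],[0,0,-7],[0,0,-7],[0,0,-7],[0,0,-7],[0,0,-7],[0,0,-7],[0,0,-7],[0,0,-7]], "hand": [0.087,0.087,0.087,0.087,0.087,0.087,0.087,0.087,0.087,0.087,0.087,0.087,0.087,0.087,0.087,0.087,0.087,0.087,0.087,0.087]}}

```text
clock: 4.83
eef_pos: [0.4697, -0.3282, 0.4026]
eef_rot: [0.0, 0.232, 0.973, -0.0]
ft_force: [0.6, -0.3, -0.0]
finger_gap: 0.0872
```

Call:
{"fn": "send_rows", "kwargs": {"slide": [[0,0,0],[0,0,0],[0,0,0],[0,0,0],[0,0,0],[0,0,0],[0,0,0],[0,0,0],[0,0,0]], "angular": [[0,0,-5.8],[0,0,-5.8],[0,0,-5.8],[0,-6,0],[0,-6,0],[0,-6,0],[0,-6,0],[0,-6,0],[0,0,0]], "hand": [0.087,0.087,0.087,0.087,0.087,0.087,0.087,0.087,0.087]}}

```text
clock: 5.58
eef_pos: [0.4645, -0.3286, 0.3988]
eef_rot: [0.256, 0.085, 0.963, -0.022]
ft_force: [-1.4, -0.5, -1.2]
finger_gap: 0.0871
```

```bash
cat >> h.py <<'E'
def st():
    o=get_obs(); R=Rq(o['eef_rot']).as_matrix(); return o,np.array(o['eef_pos']),R
def to(p,tgt,R): # slide in tool axes
    s=R.T@(np.array(tgt)-p); return s
E
python3 - <<'E'
from h import *
np.set_printoptions(precision=4,suppress=True)
o,p,R=st(); print(p,R,o['qpos'])
m,pi,d=snap('wrist','w1.png')
g=np.array([.566,-.230,.129]); z=R[:,2]
print('pre',to(p,g+.019*z-.1*z,R),'grasp',to(p,g+.019*z,R))
for n in('basket_grip',):
    for r in spot_point(n,'wrist')[:3]: l=r['location']; print(n,r['score'],l,pt(m,d,l))
print(proj(m,[g]))
E
```

```text
[ 0.4645 -0.3286  0.3988] [[-0.8538  0.1758  0.49  ]
 [ 0.1531  0.9844 -0.0863]
 [-0.4975  0.0013 -0.8675]] [ 1.2471 -0.2259 -0.4084  1.7546 -0.4285  1.1933  2.301 ]
pre [0.0626 0.1146 0.1942] grasp [0.0626 0.1146 0.2942]
basket_grip 0.67 [412.3, 148.0] [ 0.5609 -0.2308  0.1366]
[[411.7062 148.0667]]
```

View pics/w1.png

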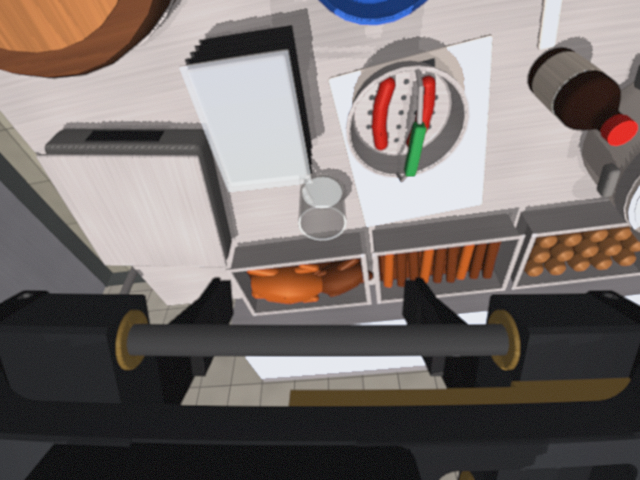

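The wrist view shows the basket grip at (415,150), matching my projection at (412,148). I'll move to the pre-grasp pose.

Call:
{"fn": "send_rows", "kwargs": {"slide": [[0.0104,0.0191,0.0324],[0.0104,0.0191,0.0324],[0.0104,0.0191,0.0324],[0.0104,0.0191,0.0324],[0.0104,0.0191,0.0324],[0.0104,0.0191,0.0324],[0,0,0],[0,0,0]], "angular": [[0,0,0],[0,0,0],[0,0,0],[0,0,0],[0,0,0],[0,0,0],[0,0,0],[0,0,0]], "hand": [0.087,0.087,0.087,0.087,0.087,0.07,0.07,0.07]}}

```text
clock: 6.35
eef_pos: [0.5339, -0.2193, 0.2024]
eef_rot: [0.257, 0.079, 0.963, -0.02]
ft_force: [0.4, -0.3, 0.6]
finger_gap: 0.0749
```

Run:
```python
from h import *
np.set_printoptions(precision=4,suppress=True)
o,p,R=st(); print(p,R,o['qpos'],o['ft_force'])
m,pi,d=snap('wrist','w2.png')
g=np.array([.566,-.230,.129]); z=R[:,2]
print('grasp',to(p,g+.019*z,R))
hsv=cv2.cvtColor(pi,cv2.COLOR_BGR2HSV); s=(hsv[...,0]>45)&(hsv[...,0]<75)&(hsv[...,1]>120)
C=cloud(m,d,s); C=C[(np.hypot(C[:,0]-.566,C[:,1]+.23)<.06)&(C[:,2]>.10)]; print(len(C),C.mean(0),C.max(0)); print(cv2.minAreaRect(C[:,:2].astype(np.float32)))
t=C[C[:,2]>.133]; print('top',t.mean(0),cv2.minAreaRect(t[:,:2].astype(np.float32)))
```

```text
[ 0.5339 -0.2193  0.2024] [[-0.8554  0.1623  0.4918]
 [ 0.1417  0.9867 -0.0792]
 [-0.4981  0.002  -0.8671]] [ 1.1517 -0.1791 -0.6496  2.093  -0.4071  0.7275  2.132 ] [ 0.3756 -0.2986  0.5811]
grasp [ 0.0076 -0.0054  0.0993]
1304 [ 0.5588 -0.2255  0.1375] [ 0.6002 -0.2158  0.1399]
((0.5662187337875366, -0.22678375244140625), (0.012776538729667664, 0.06743163615465164), 79.99947357177734)
top [ 0.5607 -0.2258  0.1381] ((0.5662187337875366, -0.22678375244140625), (0.012776538729667664, 0.06743163615465164), 79.99947357177734)
```

View pics/w2.png

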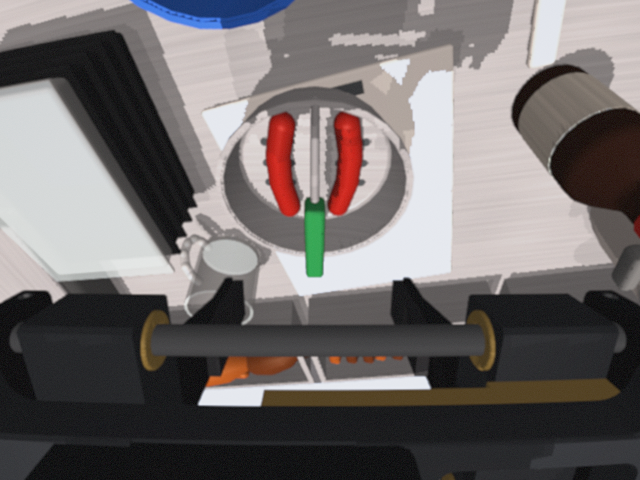

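The grip measured from the wrist camera is at (0.566,-0.227) with its top at 0.138, and it is centred between the jaws at (315,240). Descending and grasping.

Call:
{"fn": "send_rows", "kwargs": {"slide": [[0.002,-0.0008,0.0248],[0.002,-0.0008,0.0248],[0.002,-0.0008,0.0248],[0.002,-0.0008,0.0248],[0,0,0],[0,0,0],[0,0,0],[0,0,0],[0,0,0],[0,0,0],[0,0,0],[0,0,0]], "angular": [[0,0,0],[0,0,0],[0,0,0],[0,0,0],[0,0,0],[0,0,0],[0,0,0],[0,0,0],[0,0,0],[0,0,0],[0,0,0],[0,0,0]], "hand": [0.07,0.07,0.07,0.07,0.07,0,0,0,0,0,0,0], "force": 25}}

```text
clock: 7.4
eef_pos: [0.5734, -0.2329, 0.1137]
eef_rot: [0.258, 0.082, 0.962, -0.022]
ft_force: [-0.2, 0.2, 0.2]
finger_gap: 0.031
```

Run:
```python
from h import *
np.set_printoptions(precision=4,suppress=True)
o,p,R=st(); print(p,o['qpos'],o['ft_force'],o['finger_gap'],p-.019*R[:,2])
print('up .19 in tool',R.T@[0,0,.19])
snap('wrist','w3.png')
```

```text
[ 0.5734 -0.2329  0.1137] [ 1.139   0.063  -0.7337  2.1087 -0.173   0.4819  1.9515] [-0.1736  0.2298  0.204 ] 0.031000385160665587 [ 0.564  -0.2313  0.1301]
up .19 in tool [-0.0951 -0.0002 -0.1645]
```

View pics/w3.png

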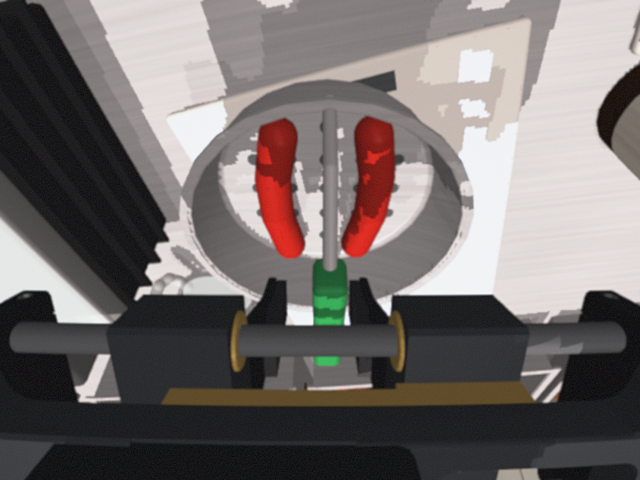

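Call:
{"fn": "send_rows", "kwargs": {"slide": [[0,0.003,0],[0,0,0],[0,0,0],[0,0,0],[0,0,0],[0,0,0]], "angular": [[0,0,0],[0,0,0],[0,0,0],[0,0,0],[0,0,0],[0,0,0]], "hand": [0.02,0,0,0,0,0], "force": 25}}

```text
clock: 7.95
eef_pos: [0.5739, -0.2294, 0.113]
eef_rot: [0.258, 0.082, 0.962, -0.022]
ft_force: [1.2, 1.4, -0.1]
finger_gap: 0.0137
```

Call:
{"fn": "send_rows", "kwargs": {"slide": [[-0.004,0,-0.007],[-0.008,0,-0.014],[-0.0119,0,-0.0206],[-0.0119,0,-0.0206],[-0.0119,0,-0.0206],[-0.0119,0,-0.0206],[-0.0119,0,-0.0206],[-0.0119,0,-0.0206],[-0.008,0,-0.014],[-0.004,0,-0.007],[0,0,0],[0,0,0]], "angular": [[0,0,0],[0,0,0],[0,0,0],[0,0,0],[0,0,0],[0,0,0],[0,0,0],[0,0,0],[0,0,0],[0,0,0],[0,0,0],[0,0,0]], "hand": [0,0,0,0,0,0,0,0,0,0,0,0]}}

```text
clock: 8.95
eef_pos: [0.5729, -0.2296, 0.3031]
eef_rot: [0.257, 0.082, 0.963, -0.022]
ft_force: [-0.0, 0.8, -3.5]
finger_gap: 0.0138
```

Run:
```python
from h import *
np.set_printoptions(precision=4,suppress=True)
o,p,R=st(); print(p,o['qpos'],o['ft_force'],o['finger_gap'])
snap('wrist','w4.png'); m,pi,d=snap('scene','s4.png')
cv2.imwrite('pics/s4c.png',cv2.resize(pi[90:440,230:520],None,fx=1.7,fy=1.7,interpolation=cv2.INTER_CUBIC))
P=np.zeros((480,640,3));C=cloud(m,d,np.ones_like(d,bool)); v,u=np.nonzero(d>0); P[v,u]=C
g=p-.019*R[:,2]; s=(np.hypot(P[...,0]-g[0],P[...,1]-g[1])<.1)&(abs(P[...,2]-.26)<.012); Q=P[s]; print(len(Q),Q.min(0),Q.max(0))
```

```text
[ 0.5729 -0.2296  0.3031] [ 1.1793 -0.1551 -0.6852  1.8683 -0.3164  0.9108  2.0096] [-0.0389  0.7997 -3.4895] 0.013834449869333817
682 [ 0.4867 -0.3108  0.248 ] [ 0.6482 -0.1527  0.2716]
```

View pics/s4c.png

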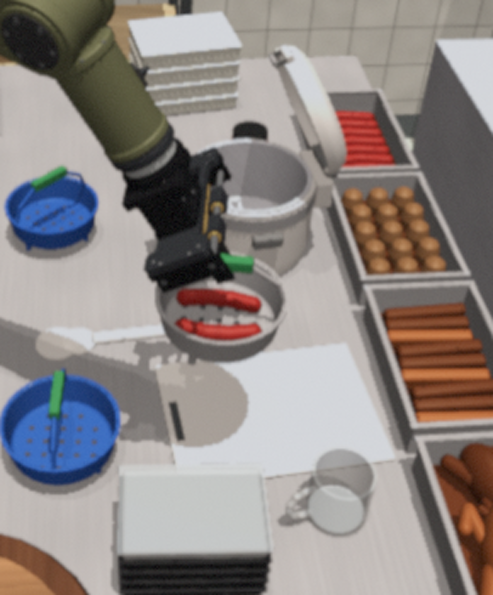

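View pics/w4.png

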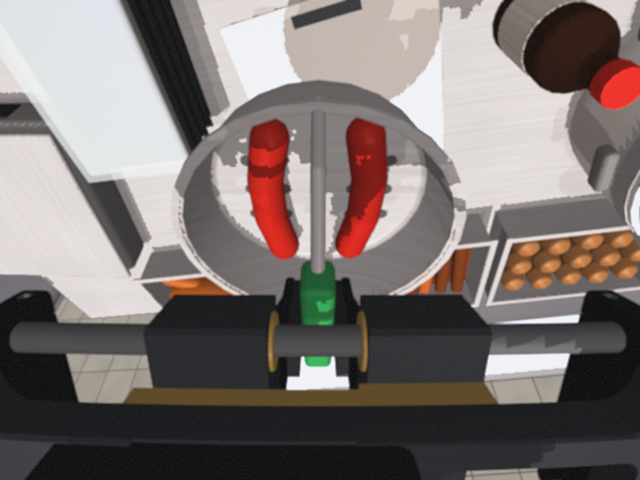

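Call:
{"fn": "send_rows", "kwargs": {"slide": [[0.0005,0.012,-0.0003],[0.001,0.024,-0.0006],[0.0014,0.032,-0.0007],[0.0014,0.032,-0.0007],[0.0014,0.032,-0.0007],[0.0014,0.032,-0.0007],[0.0014,0.032,-0.0007],[0.0014,0.032,-0.0007],[0.0014,0.032,-0.0007],[0.0014,0.032,-0.0007],[0.0014,0.032,-0.0007],[0.0014,0.032,-0.0007],[0.001,0.022,-0.0006],[0.0005,0.012,-0.0003],[0,0,0],[0,0,0]], "angular": [[0,0,0],[0,0,0],[0,0,0],[0,0,0],[0,0,0],[0,0,0],[0,0,0],[0,0,0],[0,0,0],[0,0,0],[0,0,0],[-2.0,0,-3.5],[-3.0,0,-5.2],[-3.0,0,-5.2],[-2.0,0,-3.5],[0,0,0]], "hand": [0,0,0,0,0,0,0,0,0,0,0,0,0,0,0,0]}}

```text
clock: 10.38
eef_pos: [0.6161, 0.1579, 0.3016]
eef_rot: [0.256, -0.088, 0.962, 0.024]
ft_force: [-0.1, -0.9, -3.3]
finger_gap: 0.0137
```

Run:
```python
from h import *
np.set_printoptions(precision=4,suppress=True)
o,p,R=st(); print(p,R,o['qpos'],o['ft_force'],o['finger_gap'])
snap('wrist','w5.png'); m,pi,d=snap('scene','s5.png')
cv2.imwrite('pics/s5c.png',cv2.resize(pi[60:330,230:520],None,fx=2,fy=2,interpolation=cv2.INTER_CUBIC))
P=np.zeros((480,640,3));C=cloud(m,d,np.ones_like(d,bool)); v,u=np.nonzero(d>0); P[v,u]=C
g=p-.019*R[:,2]; s=(np.hypot(P[...,0]-g[0],P[...,1]-g[1])<.1)&(abs(P[...,2]-.262)<.01); Q=P[s]; print(len(Q),Q.min(0),Q.max(0))
# lid: fit
c=np.array([.6628,.166]); a=np.radians(8.4); f=np.array([-np.cos(a),-np.sin(a)])
for cam in('scene','top'):
    m=camera_model(cam); d=np.load('pics/d_%s0.npy'%cam); C=cloud(m,d,np.ones_like(d,bool))
    h=c-.118*f; F=(C[:,:2]-h)@f; L=(C[:,:2]-h)@np.array([-f[1],f[0]]); s=(abs(L)<.06)&(C[:,2]>.2)&(C[:,2]<.4)&(F<.13)&(F>-.06)
    for z in np.arange(.21,.39,.02):
        q=s&(abs(C[:,2]-z)<.01); 
        if q.sum(): print(cam,round(z,2),q.sum(),F[q].min(),F[q].max())
    q=s&(C[:,2]>.36); print(np.c_[F[q],C[q][:,2]].mean(0) if q.sum() else None)
```

```text
[0.6161 0.1579 0.3016] [[-0.8531 -0.1809  0.4893]
 [-0.1566  0.9835  0.0906]
 [-0.4976  0.0007 -0.8674]] [ 0.887  -0.1801 -1.0814  1.8347 -0.1769  0.8739  1.6003] [-0.1441 -0.8573 -3.256 ] 0.013674344434724659
494 [0.5305 0.0722 0.252 ] [0.6912 0.2285 0.2716]
scene 0.33 9 0.026815308401121313 0.03704660332332307
scene 0.35 252 0.03426142549301597 0.09675734616200284
scene 0.37 185 0.04523618394420995 0.09717432876156308
[0.0704 0.3653]
top 0.23 8 -0.013834516968015584 -0.010149590231964527
top 0.25 23 -0.009850613644064825 -0.0015986105656535298
top 0.27 15 -0.0001978585010902913 0.008040617521116428
top 0.29 21 0.007661221740424802 0.015482424618632218
top 0.31 30 0.01629926829226351 0.02580423256270662
top 0.33 67 0.024332179297951503 0.07289530485536701
top 0.35 789 0.03337016918993762 0.09790382570786567
top 0.37 304 0.04806145217913721 0.09920974731070524
[0.0704 0.3647]
```

View pics/s5c.png

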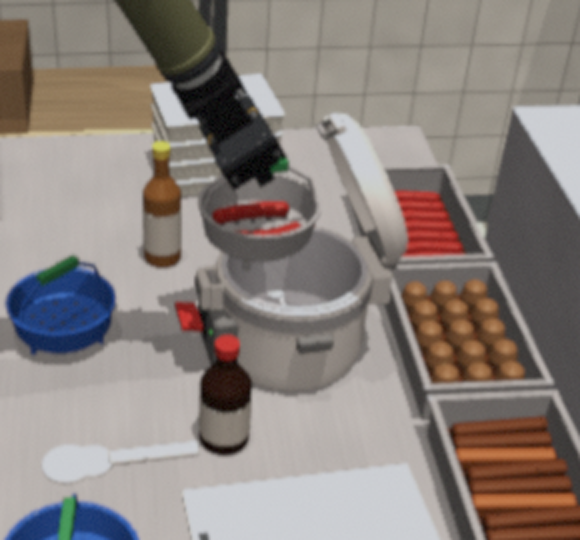

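View pics/w5.png

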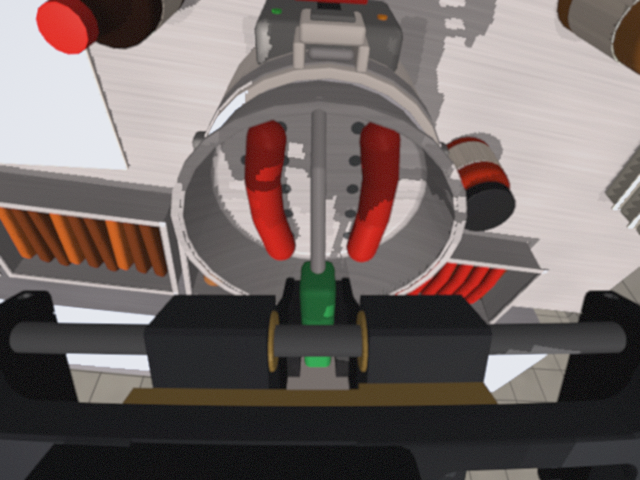

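Call:
{"fn": "send_rows", "kwargs": {"slide": [[-0.003,0,0.007],[-0.006,-0.0004,0.0135],[-0.006,-0.0004,0.0135],[-0.005,-0.0004,0.0115],[-0.003,0,0.007],[0,0,0],[0,0,0]], "angular": [[0,0,0],[0,0,0],[0,0,0],[0,0,0],[0,0,0],[0,0,0],[0,0,0]], "hand": [0,0,0,0,0,0,0]}}

```text
clock: 11.07
eef_pos: [0.662, 0.1658, 0.2688]
eef_rot: [0.257, -0.087, 0.962, 0.024]
ft_force: [-0.0, 0.3, -3.1]
finger_gap: 0.0135
```

Run:
```python
from h import *
np.set_printoptions(precision=4,suppress=True)
o,p,R=st(); print(p,o['qpos'],o['ft_force'],o['finger_gap'])
m,pi,d=snap('scene','s6.png')
cv2.imwrite('pics/s6c.png',cv2.resize(pi[80:280,290:470],None,fx=3,fy=3,interpolation=cv2.INTER_CUBIC))
P=np.zeros((480,640,3));C=cloud(m,d,np.ones_like(d,bool)); v,u=np.nonzero(d>0); P[v,u]=C
from scipy.optimize import least_squares
s=(np.hypot(P[...,0]-.655,P[...,1]-.165)<.1)&(abs(P[...,2]-.230)<.007); Q=P[s]; rr=np.hypot(Q[:,0]-.655,Q[:,1]-.165); Q=Q[(rr>.07)&(rr<.09)]
f=least_squares(lambda x:np.hypot(Q[:,0]-x[0],Q[:,1]-x[1])-.0795,[.655,.165],loss='soft_l1',f_scale=.002); print(len(Q),f.x,Q.min(0),Q.max(0))
print(to(p,[.669,.166,.150],R))
```

```text
[0.662  0.1658 0.2688] [ 0.899   0.1012 -1.2663  1.7888  0.2414  0.8158  1.2898] [-0.0257  0.3316 -3.1012] 0.013506088251417522
374 [0.6562 0.1633] [0.5764 0.0813 0.2232] [0.7375 0.2336 0.2367]
[ 0.0533 -0.0012  0.1064]
```

View pics/s6c.png

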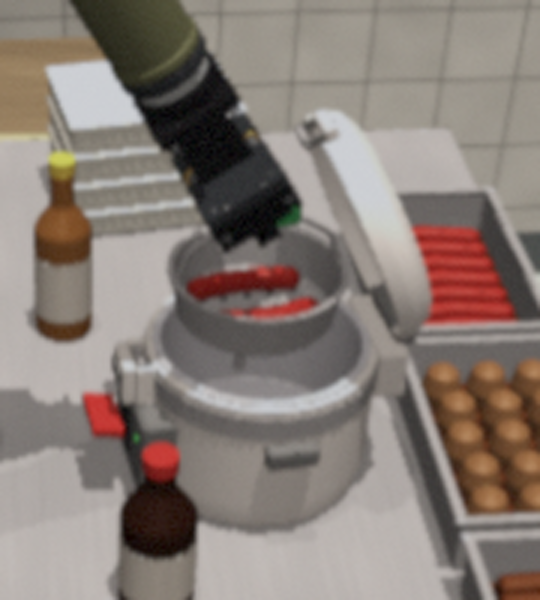

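Call:
{"fn": "send_rows", "kwargs": {"slide": [[0.003,0,0.006],[0.006,0.0002,0.012],[0.006,0.0002,0.012],[0.006,0.0002,0.012],[0.003,0,0.006],[0,0,0]], "angular": [[0,0,0],[0,0,0],[0,0,0],[0,0,0],[0,0,0],[0,0,0]], "hand": [0,0,0,0,0,0]}}

```text
clock: 11.62
eef_pos: [0.6643, 0.1658, 0.2138]
eef_rot: [0.256, -0.087, 0.962, 0.022]
ft_force: [-1.1, 0.3, -4.1]
finger_gap: 0.0136
```

Run:
```python
from h import *
np.set_printoptions(precision=4,suppress=True)
o,p,R=st(); print(p,o['qpos'],o['ft_force'],o['finger_gap'])
print(to(p,[.6685,.168,.150],R))
```

```text
[0.6643 0.1658 0.2138] [ 0.7992  0.1803 -1.2035  1.8573  0.3877  0.7318  1.1707] [-1.0737  0.3489 -4.1078] 0.013648098215646208
[0.0278 0.0015 0.0576]
```

Call:
{"fn": "send_rows", "kwargs": {"slide": [[0.003,0.0005,0.006],[0.006,0.0005,0.012],[0.006,0.0005,0.0125],[0.006,0,0.0125],[0.004,0,0.008],[0.0025,0,0.005],[0,0,0],[0,0,0]], "angular": [[0,0,0],[0,0,0],[0,0,0],[0,0,0],[0,0,0],[0,0,0],[0,0,0],[0,0,0]], "hand": [0,0,0,0,0,0,0,0]}}

```text
clock: 12.28
eef_pos: [0.6699, 0.1688, 0.1541]
eef_rot: [0.258, -0.087, 0.962, 0.023]
ft_force: [1.0, 0.5, -3.4]
finger_gap: 0.0139
```

Run:
```python
from h import *
np.set_printoptions(precision=4,suppress=True)
o,p,R=st(); print(p,o['qpos'],o['ft_force'],o['finger_gap'])
print(to(p,[.6685,.168,.140],R))
snap('wrist','w7.png')
m,pi,d=snap('scene','s7.png')
cv2.imwrite('pics/s7c.png',cv2.resize(pi[80:280,290:470],None,fx=3,fy=3,interpolation=cv2.INTER_CUBIC))
m,pi,d=snap('top','t7.png')
cv2.imwrite('pics/t7c.png',cv2.resize(pi[80:260,170:360],None,fx=3,fy=3,interpolation=cv2.INTER_CUBIC))
```

```text
[0.6699 0.1688 0.1541] [ 0.6696  0.266  -1.0987  1.916   0.5573  0.6399  1.0256] [ 0.9527  0.5408 -3.3957] 0.013927452936480332
[ 0.0083 -0.0005  0.0114]
```

View pics/s7c.png

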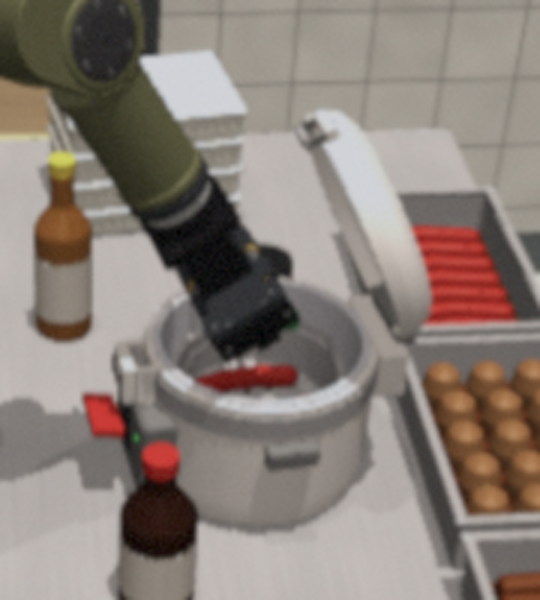

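View pics/w7.png

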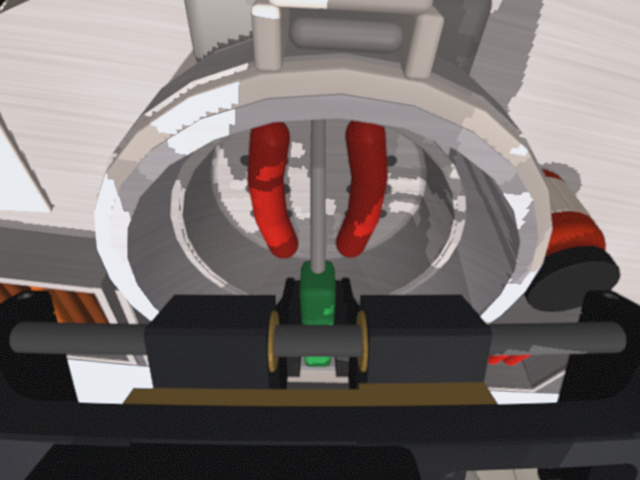

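View pics/t7c.png

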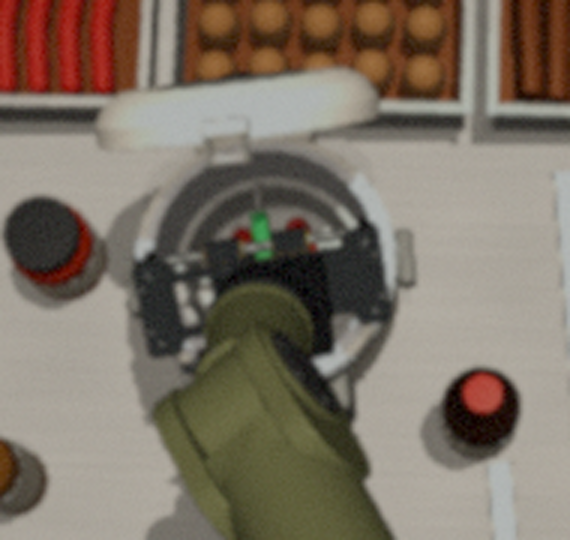

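Call:
{"fn": "send_rows", "kwargs": {"slide": [[0.002,0,0.0025],[0.002,0,0.0025],[0.0015,0,0.002],[0.001,0,0.0017],[0.001,0,0.0017],[0,0,0],[0,0,0]], "angular": [[0,0,0],[0,0,0],[0,0,0],[0,0,0],[0,0,0],[0,0,0],[0,0,0]], "hand": [0,0,0,0,0,0,0]}}

```text
clock: 13.02
eef_pos: [0.6682, 0.1684, 0.1406]
eef_rot: [0.258, -0.087, 0.962, 0.023]
ft_force: [0.5, -0.2, -3.5]
finger_gap: 0.0139
```

Call:
{"fn": "send_rows", "kwargs": {"slide": [[0.0005,0,0.0009],[0.0005,0,0.0009],[0,0,0]], "angular": [[0,0,0],[0,0,0],[0,0,0]], "hand": [0,0,0]}}

```text
clock: 13.27
eef_pos: [0.6692, 0.169, 0.14]
eef_rot: [0.259, -0.088, 0.962, 0.023]
ft_force: [-1.8, -0.1, 1.3]
finger_gap: 0.0139
```

Call:
{"fn": "send_rows", "kwargs": {"slide": [[0,0,0],[0,0,0],[0,0,0],[0,0,0],[0,0,0],[0,0,0]], "angular": [[0,0,0],[0,0,0],[0,0,0],[0,0,0],[0,0,0],[0,0,0]], "hand": [0.03,0.04,0.05,0.05,0.05,0.05]}}

```text
clock: 13.77
eef_pos: [0.6683, 0.1682, 0.1387]
eef_rot: [0.258, -0.087, 0.962, 0.023]
ft_force: [-0.2, -0.4, -0.0]
finger_gap: 0.0452
```

Run:
```python
from h import *
np.set_printoptions(precision=4,suppress=True)
o,p,R=st(); print(p,o['qpos'],o['ft_force'],o['finger_gap'])
snap('wrist','w8.png')
```

```text
[0.6683 0.1682 0.1387] [ 0.6447  0.2804 -1.074   1.9343  0.5924  0.6161  0.9934] [-0.2052 -0.3509 -0.0008] 0.04519142873085461
```

View pics/w8.png

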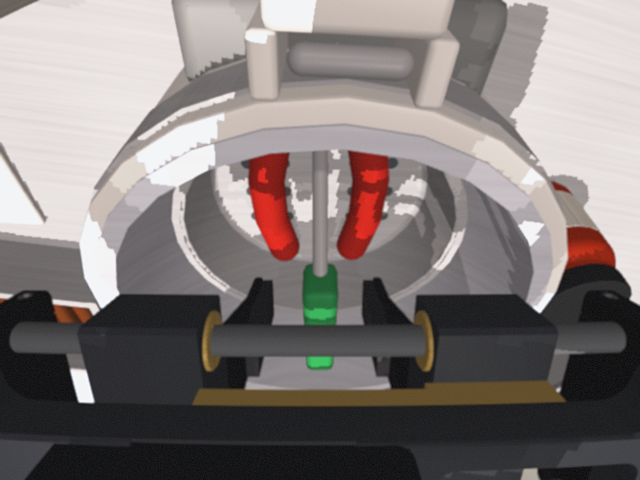

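Call:
{"fn": "send_rows", "kwargs": {"slide": [[0,0,-0.01],[0,0,-0.02],[0,0,-0.025],[0,0,-0.025],[0,0,-0.025],[0,0,-0.025],[-0.015,0,-0.026],[-0.015,0,-0.026],[-0.015,0,-0.026],[-0.015,0,-0.026],[-0.015,0,-0.026],[-0.01,0,-0.017],[0,0,0]], "angular": [[0,0,0],[0,0,0],[0,0,0],[0,0,0],[0,0,0],[0,0,0],[0,0,0],[0,0,0],[0,0,0],[0,0,0],[0,0,0],[0,0,0],[0,0,0]], "hand": [0.05,0.05,0.05,0.05,0.05,0.03,0.0,0,0,0,0,0,0]}}

```text
clock: 14.9
eef_pos: [0.611, 0.1572, 0.4182]
eef_rot: [0.26, -0.087, 0.961, 0.021]
ft_force: [-0.5, 0.1, 0.1]
finger_gap: 0.0053
```

Run:
```python
from h import *
from scipy.optimize import least_squares
np.set_printoptions(precision=4,suppress=True)
o,p,R=st(); print(p,o['qpos'],o['ft_force'],o['finger_gap'])
m,pi,d=snap('scene','s9.png')
cv2.imwrite('pics/s9c.png',cv2.resize(pi[80:280,290:470],None,fx=3,fy=3,interpolation=cv2.INTER_CUBIC))
m,pi,d=snap('wrist','w9.png')
P=np.zeros((480,640,3));C=cloud(m,d,np.ones_like(d,bool)); v,u=np.nonzero(d>0); P[v,u]=C
s=(np.hypot(P[...,0]-.663,P[...,1]-.166)<.1)&(abs(P[...,2]-.104)<.006); Q=P[s]; rr=np.hypot(Q[:,0]-.663,Q[:,1]-.166); Q=Q[(rr<.087)&(rr>.07)]
if len(Q)>5:
  f=least_squares(lambda x:np.hypot(Q[:,0]-x[0],Q[:,1]-x[1])-.080,[.663,.166],loss='soft_l1',f_scale=.002); print('basket rim',len(Q),f.x,Q.mean(0),Q.max(0))
hsv=cv2.cvtColor(pi,cv2.COLOR_BGR2HSV); g=(hsv[...,0]>45)&(hsv[...,0]<75)&(hsv[...,1]>120)&(d>0)
C=P[g]; print('grip',len(C),C.mean(0),C.min(0),C.max(0))
```

```text
[0.611  0.1572 0.4182] [ 0.9152 -0.2477 -1.0227  1.6391 -0.2482  1.1052  1.6518] [-0.5235  0.0703  0.1213] 0.005274470612166059
basket rim 1870 [0.6622 0.1678] [0.6745 0.1724 0.1033] [0.7451 0.2487 0.1099]
grip 641 [0.6572 0.1672 0.1704] [0.5239 0.0739 0.1561] [0.6955 0.2246 0.5069]
```

View pics/w9.png

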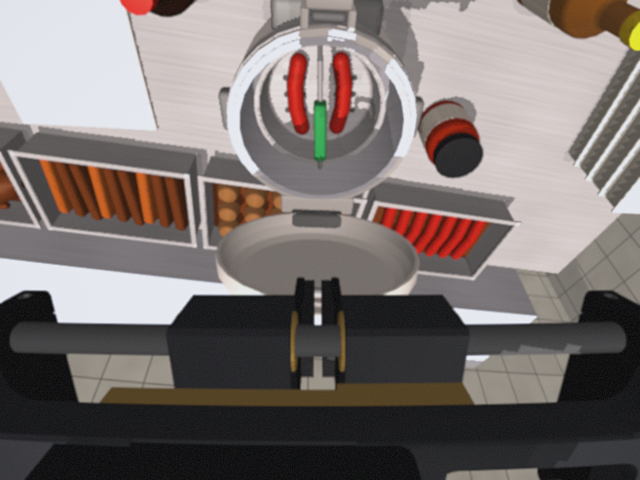

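View pics/s9c.png

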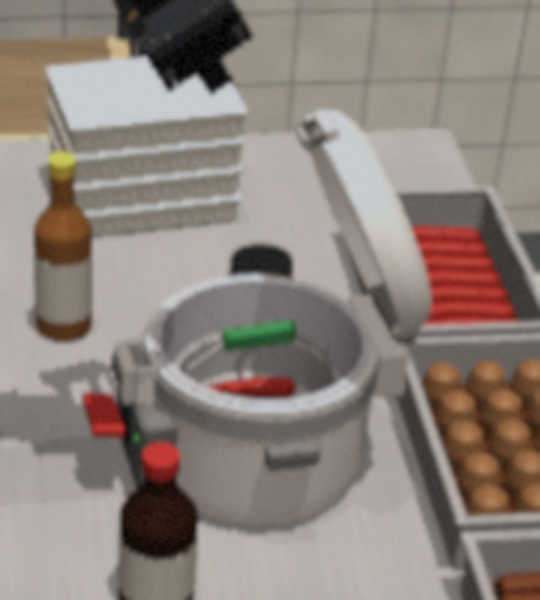

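Call:
{"fn": "send_rows", "kwargs": {"slide": [[0,0,0],[0,0,0],[0,0,0],[0,0,0],[0,0,0],[-0.012,0,0],[-0.026,-0.0008,0],[-0.026,-0.0008,0],[-0.026,-0.0008,0],[-0.026,-0.0008,0],[-0.026,-0.0008,0],[-0.026,-0.0008,0],[-0.026,-0.0008,0],[-0.01,0,0],[0,0,0]], "angular": [[0,6,0],[0,6,0],[0,6,0],[0,6,0],[0,6,0],[0,0,0],[0,0,0],[0,0,0],[0,0,0],[0,0,0],[0,0,0],[0,0,0],[0,0,0],[0,0,0],[0,0,0]], "hand": [0,0,0,0,0,0,0,0,0,0,0,0,0,0,0]}}

```text
clock: 16.25
eef_pos: [0.8065, 0.1959, 0.4201]
eef_rot: [0.031, -0.096, 0.995, 0.004]
ft_force: [-0.9, 0.5, -0.9]
finger_gap: 0.0006
```

Run:
```python
from h import *
np.set_printoptions(precision=4,suppress=True)
o,p,R=st(); print(p,R,o['qpos'],o['ft_force'],o['finger_gap'])
m,pi,d=snap('scene','s10.png')
cv2.imwrite('pics/s10c.png',cv2.resize(pi[0:280,290:550],None,fx=2.1,fy=2.1,interpolation=cv2.INTER_CUBIC))
```

```text
[0.8065 0.1959 0.4201] [[-0.9796 -0.1912  0.0614]
 [-0.1907  0.9815  0.0145]
 [-0.063   0.0025 -0.998 ]] [-0.1259  0.8833 -0.9315  0.2777  0.7979  2.0134  1.3879] [-0.8794  0.5082 -0.8507] 0.0005512058589574852
```

View pics/s10c.png

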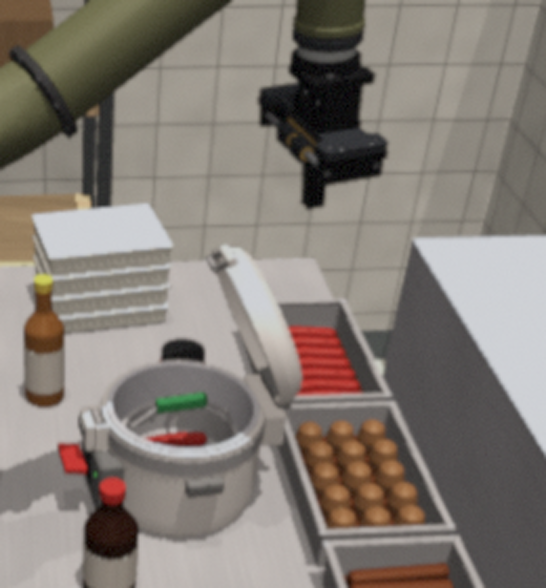

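Call:
{"fn": "send_rows", "kwargs": {"slide": [[0.0006,0,0.011],[0.0014,0,0.023],[0.0014,0,0.023],[0.0014,0,0.023],[0.0014,0,0.023],[0.0006,0,0.011],[0,0,0],[0,0,0]], "angular": [[0,0,0],[0,0,0],[0,0,0],[0,0,0],[0,0,0],[0,0,0],[0,0,0],[0,0,0]], "hand": [0,0,0,0,0,0,0,0]}}

```text
clock: 16.97
eef_pos: [0.805, 0.1918, 0.3111]
eef_rot: [0.033, -0.095, 0.995, 0.004]
ft_force: [-0.5, 0.1, 0.6]
finger_gap: 0.0002
```

Run:
```python
from h import *
np.set_printoptions(precision=4,suppress=True)
o,p,R=st(); print(p,R,o['qpos'],o['ft_force'],o['finger_gap'])
m,pi,d=snap('scene','s11.png')
cv2.imwrite('pics/s11c.png',cv2.resize(pi[0:280,290:550],None,fx=2.1,fy=2.1,interpolation=cv2.INTER_CUBIC))
```

```text
[0.805  0.1918 0.3111] [[-0.9799 -0.1883  0.0652]
 [-0.1878  0.9821  0.0135]
 [-0.0666  0.001  -0.9978]] [ 0.1075  0.8297 -1.0052  0.7369  0.7161  1.7438  1.2489] [-0.4827  0.1181  0.6094] 0.0002336996175222214
```

View pics/s11c.png

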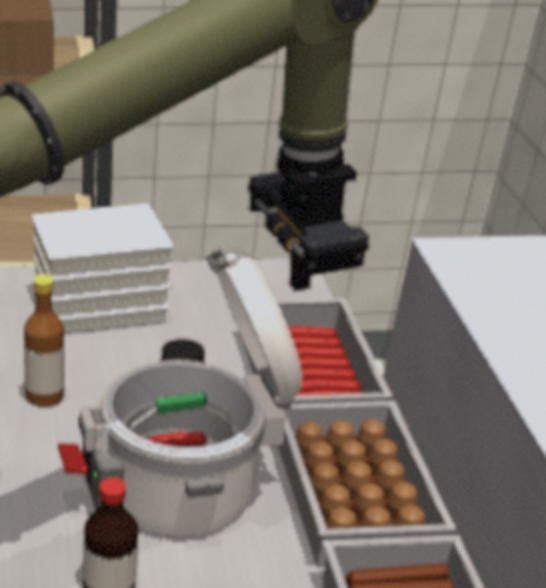

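```bash
cat > lid.py <<'E'
from h import *
np.set_printoptions(precision=4,suppress=True)
c=np.array([.6628,.166]); a=np.radians(8.4); f=np.array([-np.cos(a),-np.sin(a)]); h=c-.118*f
def tcp(th,ff,lat=0,pen=0):
    u=.04-pen
    F=ff*np.cos(th)-u*np.sin(th)-.0095; z=.15+ff*np.sin(th)+u*np.cos(th)
    return np.array([*(h+F*f+lat*np.array([-f[1],f[0]])),z])
E
python3 - <<'E'
from lid import *
o,p,R=st(); q=p
for th in(1.18,1.1,1.0,.9,.8,.7,.6,.5,.4,.3,.2,.1,0):
    ff=.16+.03*(1.18-th)/1.18; t=tcp(th,ff); print(th,t,R.T@(t-q)); q=t
E
```

```text
1.18 [0.7652 0.1811 0.3132] [ 0.0415 -0.0034 -0.0037]
1.1 [0.7515 0.1791 0.3125] [ 0.0139  0.0006 -0.0003]
1.0 [0.7343 0.1766 0.3101] [0.0175 0.0007 0.0013]
0.9 [0.7172 0.174  0.3058] [0.0175 0.0007 0.0031]
0.8 [0.7004 0.1715 0.2996] [0.0173 0.0007 0.005 ]
0.7 [0.6841 0.1691 0.2915] [0.0169 0.0007 0.0069]
0.6 [0.6686 0.1669 0.2817] [0.0163 0.0007 0.0088]
0.5 [0.654  0.1647 0.2701] [0.0155 0.0006 0.0105]
0.4 [0.6405 0.1627 0.2569] [0.0145 0.0006 0.0123]
0.3 [0.6283 0.1609 0.2421] [0.0133 0.0005 0.0139]
0.2 [0.6175 0.1593 0.2259] [0.0119 0.0004 0.0154]
0.1 [0.6084 0.158  0.2085] [0.0104 0.0004 0.0168]
0 [0.601  0.1569 0.19  ] [0.0087 0.0003 0.018 ]
```

Call:
{"fn": "send_rows", "kwargs": {"slide": [[0.015,-0.001,-0.001],[0.017,-0.001,-0.002],[0.01,-0.001,0],[0.0139,0.0006,0],[0.0175,0.0007,0.0013],[0.0175,0.0007,0.0031],[0.0173,0.0007,0.005],[0,0,0]], "angular": [[0,0,0],[0,0,0],[0,0,0],[0,0,0],[0,0,0],[0,0,0],[0,0,0],[0,0,0]], "hand": [0,0,0,0,0,0,0,0]}}

```text
clock: 17.68
eef_pos: [0.6979, 0.1731, 0.299]
eef_rot: [0.034, -0.096, 0.995, 0.003]
ft_force: [-0.2, 1.2, 1.0]
finger_gap: 0.0004
```

Run:
```python
from lid import *
o,p,R=st(); print(p,R,o['qpos'],o['ft_force'],o['finger_gap'])
m,pi,d=snap('scene','s12.png')
cv2.imwrite('pics/s12c.png',cv2.resize(pi[0:280,290:550],None,fx=2.1,fy=2.1,interpolation=cv2.INTER_CUBIC))
print(tcp(.8,.17))
```

```text
[0.6979 0.1731 0.299 ] [[-0.9794 -0.1905  0.067 ]
 [-0.1901  0.9817  0.0131]
 [-0.0683  0.0001 -0.9977]] [ 0.3788  0.6202 -1.12    1.1726  0.5799  1.5904  1.1591] [-0.247   1.1694  0.9914] 0.000407954386949051
[0.7001 0.1715 0.2998]
```

View pics/s12c.png

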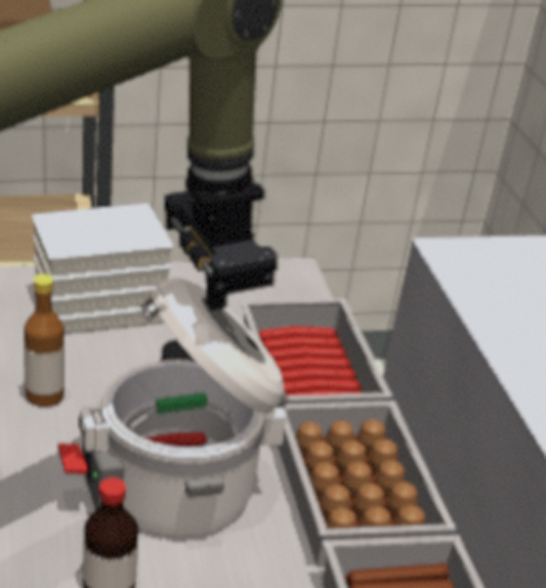

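The scene view shows the lid moved down to about 0.8 rad, with the fingertips at (218,300) in the crop behind it. I'll continue along the arc.

Call:
{"fn": "send_rows", "kwargs": {"slide": [[0.0169,0.0,0.0069],[0.0163,0.0,0.0088],[0.0155,0.0,0.0105],[0.0145,0.0,0.0123],[0,0,0]], "angular": [[0,0,0],[0,0,0],[0,0,0],[0,0,0],[0,0,0]], "hand": [0,0,0,0,0]}}

```text
clock: 18.15
eef_pos: [0.6399, 0.1611, 0.2541]
eef_rot: [0.033, -0.095, 0.995, 0.004]
ft_force: [-0.1, -0.6, -0.1]
finger_gap: 0.0006
```

Run:
```python
from lid import *
o,p,R=st(); print(p,o['qpos'],o['ft_force'],o['finger_gap'])
q=p
for th in(.3,.2,.1,0): t=tcp(th,.185); print(R.T@(t-q)); q=t
```

```text
[0.6399 0.1611 0.2541] [ 0.5372  0.5248 -1.1822  1.4154  0.51    1.4565  1.1393] [-0.1469 -0.5664 -0.0793] 0.0005965864477141028
[0.0146 0.0021 0.0103]
[0.0095 0.0004 0.0163]
[0.0079 0.0003 0.0172]
[0.0061 0.0002 0.0179]
```

Call:
{"fn": "send_rows", "kwargs": {"slide": [[0.0146,0.002,0.0103],[0.0095,0.0004,0.0163],[0.0079,0.0003,0.0172],[0.0025,0,0.006],[0.0025,0,0.006],[0.002,0,0.006],[0,0,0.003],[0,0,0]], "angular": [[0,0,0],[0,0,0],[0,0,0],[0,0,0],[0,0,0],[0,0,0],[0,0,0],[0,0,0]], "hand": [0,0,0,0,0,0,0,0]}}

```text
clock: 18.82
eef_pos: [0.6074, 0.1579, 0.1883]
eef_rot: [0.034, -0.095, 0.995, 0.005]
ft_force: [-1.4, -0.1, 6.5]
finger_gap: 0.0003
```

Run:
```python
from lid import *
o,p,R=st(); print(p,o['qpos'],o['ft_force'],o['finger_gap'])
```

```text
[0.6074 0.1579 0.1883] [ 0.609   0.4989 -1.1988  1.5936  0.5001  1.3132  1.1119] [-1.4218 -0.1043  6.5027] 0.0003438424115053448
```

Call:
{"fn": "send_rows", "kwargs": {"slide": [[0,0,0.002],[0,0,0.002],[0,0,0]], "angular": [[0,0,0],[0,0,0],[0,0,0]], "hand": [0,0,0]}}

```text
clock: 19.07
eef_pos: [0.6069, 0.1579, 0.1852]
eef_rot: [0.033, -0.095, 0.995, 0.004]
ft_force: [-5.8, -2.5, 12.3]
finger_gap: 0.0
```

Call:
{"fn": "send_rows", "kwargs": {"slide": [[0,0,0.002],[0,0,0.002],[0,0,0]], "angular": [[0,0,0],[0,0,0],[0,0,0]], "hand": [0,0,0]}}

```text
clock: 19.32
eef_pos: [0.6063, 0.1579, 0.1819]
eef_rot: [0.032, -0.095, 0.995, 0.003]
ft_force: [-10.4, -3.4, 16.5]
finger_gap: 0.0005
```

Run:
```python
from lid import *
o,p,R=st(); print(p,o['ft_force'])
m,pi,d=snap('scene','s13.png')
cv2.imwrite('pics/s13c.png',cv2.resize(pi[60:280,290:470],None,fx=2.7,fy=2.7,interpolation=cv2.INTER_CUBIC))
P=np.zeros((480,640,3));C=cloud(m,d,np.ones_like(d,bool)); v,u=np.nonzero(d>0); P[v,u]=C
F=(P[...,:2]-h)@f; L=(P[...,:2]-h)@np.array([-f[1],f[0]])
for F0 in np.arange(.04,.21,.02):
    q=(abs(F-F0)<.01)&(abs(L)<.07)&(L>.02)&(abs(P[...,2]-.19)<.03); print(round(F0,2),q.sum(),np.median(P[q][:,2]) if q.sum() else None)
```

```text
[0.6063 0.1579 0.1819] [-10.4211  -3.3809  16.484 ]
0.04 105 0.18394585853779957
0.06 88 0.18625453813580845
0.08 89 0.18650776832021385
0.1 86 0.18569039903982243
0.12 87 0.18541923752845207
0.14 90 0.18386282171462986
0.16 96 0.1825426776744657
0.18 111 0.17992940427595455
0.2 124 0.17331360649899077
```

View pics/s13c.png

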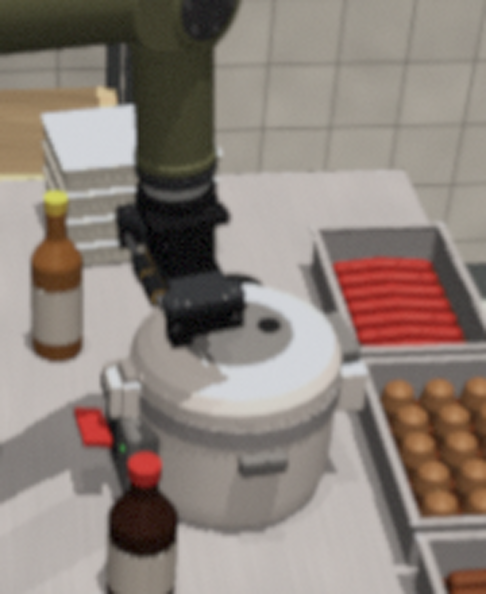

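Call:
{"fn": "send_rows", "kwargs": {"slide": [[0,0,-0.006],[0,0,-0.01],[0,0,-0.02],[0,0,-0.03],[0,0,-0.035],[0,0,0]], "angular": [[0,0,0],[0,0,0],[0,0,0],[0,0,0],[0,0,0],[0,0,0]], "hand": [0,0,0,0,0,0]}}

```text
clock: 19.87
eef_pos: [0.6032, 0.1581, 0.2874]
eef_rot: [0.038, -0.095, 0.995, 0.005]
ft_force: [0.1, 0.3, 0.1]
finger_gap: 0.0005
```

Run:
```python
from lid import *
o,p,R=st(); print(p,R,o['ft_force'],o['qpos'])
m,pi,d=snap('scene','s14.png')
cv2.imwrite('pics/s14c.png',cv2.resize(pi[60:280,290:470],None,fx=2.7,fy=2.7,interpolation=cv2.INTER_CUBIC))
P=np.zeros((480,640,3));C=cloud(m,d,np.ones_like(d,bool)); v,u=np.nonzero(d>0); P[v,u]=C
F=(P[...,:2]-h)@f; L=(P[...,:2]-h)@np.array([-f[1],f[0]])
for F0 in np.arange(.04,.21,.02):
    q=(abs(F-F0)<.01)&(abs(L)<.05)&(abs(P[...,2]-.19)<.03); print(round(F0,2),q.sum(),np.median(P[q][:,2]) if q.sum() else None)
q=(np.hypot(F-.118,L)<.075)&(abs(P[...,2]-.19)<.03); A=np.c_[F[q],L[q],np.ones(q.sum())]; print('plane',np.linalg.lstsq(A,P[q][:,2],rcond=None)[0])
```

```text
[0.6032 0.1581 0.2874] [[-0.9792 -0.1886  0.0754]
 [-0.1877  0.9821  0.0182]
 [-0.0775  0.0037 -0.997 ]] [0.0594 0.3317 0.1387] [ 0.6426  0.4273 -1.2554  1.4646  0.4327  1.4668  1.1611]
0.04 147 0.18986327725878466
0.06 144 0.19030554355186519
0.08 157 0.19217898309135822
0.1 159 0.19197919319972712
0.12 154 0.192029903394749
0.14 158 0.1919587701196112
0.16 163 0.19138022104358696
0.18 162 0.19060494386970234
0.2 197 0.18711231917073265
plane [ 0.0012 -0.003   0.1912]
```

View pics/s14c.png

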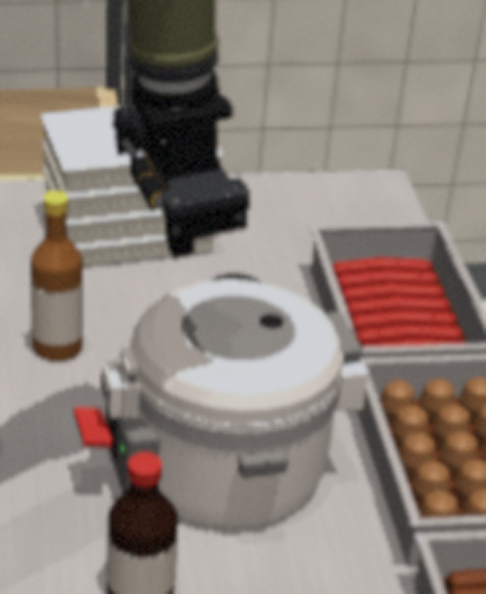

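The scene view shows the lid shut and level: the top plane slope is 0.001 and its height is 0.191. Next is the lever. I'll back off toward the robot and then tilt.

Call:
{"fn": "send_rows", "kwargs": {"slide": [[0.02,0,0],[0.025,0,0],[0.025,0,0],[0.02,0,0],[0,0,0],[0,0,0],[0,0,0],[0,0,0],[0,0,0],[0,0,0]], "angular": [[0,0,0],[0,0,0],[0,0,0],[0,0,0],[0,0,0],[0,-5,0],[0,-5,0],[0,-5,0],[0,-5,0],[0,0,0]], "hand": [0,0,0,0,0,0,0,0,0,0]}}

```text
clock: 20.75
eef_pos: [0.506, 0.1413, 0.2728]
eef_rot: [0.148, -0.096, 0.984, 0.017]
ft_force: [-0.9, 0.4, 0.1]
finger_gap: 0.0007
```

Run:
```python
from lid import *
o,p,R=st(); print(p,R,o['ft_force'],o['qpos'])
m,pi,d=snap('wrist','w15.png')
for r in spot_point('lever_pad','wrist')[:2]: print(r['score'],r['location'],pt(m,d,r['location']))
P=np.zeros((480,640,3));C=cloud(m,d,np.ones_like(d,bool)); v,u=np.nonzero(d>0); P[v,u]=C
hsv=cv2.cvtColor(pi,cv2.COLOR_BGR2HSV)
s=((hsv[...,0]<8)|(hsv[...,0]>172))&(hsv[...,1]>150)&(hsv[...,2]>80)&(np.hypot(P[...,0]-.52,P[...,1]-.15)<.06)&(P[...,2]>.06)&(P[...,2]<.11)
Q=P[s]; print('lever',len(Q),Q.mean(0),Q.min(0),Q.max(0),cv2.minAreaRect(Q[:,:2].astype(np.float32)))
A=np.c_[Q[:,0]-.518,Q[:,1]-.147,np.ones(len(Q))]; print(np.linalg.lstsq(A,Q[:,2],rcond=None)[0])
```

```text
[0.506  0.1413 0.2728] [[-0.9377 -0.194   0.2884]
 [-0.1837  0.981   0.0627]
 [-0.2951  0.0058 -0.9555]] [-0.8954  0.4379  0.0748] [ 0.7916 -0.2977 -0.9317  1.9011 -0.283   1.1289  1.6947]
0.7 [325.7, 177.8] [0.5212 0.1537 0.0883]
lever 1699 [0.5172 0.1506 0.0885] [0.5006 0.1214 0.0661] [0.5459 0.1807 0.0928] ((0.5230302214622498, 0.15169258415699005), (0.0396571010351181, 0.05750405788421631), 8.48593807220459)
[-0.1441 -0.0149  0.0884]
```

View pics/w15.png

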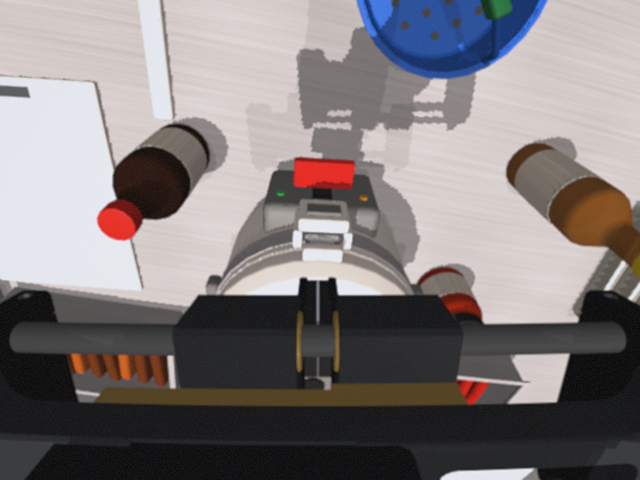

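The wrist view shows the red pad at (325,173), with its centre at (0.522,0.151,0.088). I'll descend in front of it and then tilt further.

Call:
{"fn": "send_rows", "kwargs": {"slide": [[0.006,0.0012,0.0196],[0.006,0.0012,0.0196],[0.006,0.0012,0.0196],[0.006,0.0012,0.0196],[0.006,0.0012,0.0196],[0.006,0.0012,0.0196],[0,0,0],[0,0,0],[0,0,0],[0,0,0]], "angular": [[0,0,0],[0,0,0],[0,0,0],[0,0,0],[0,0,0],[0,0,0],[0,-4,0],[0,-4,0],[0,-4,0],[0,0,0]], "hand": [0,0,0,0,0,0,0,0,0,0]}}

```text
clock: 21.68
eef_pos: [0.5045, 0.1496, 0.1494]
eef_rot: [0.241, -0.095, 0.966, 0.025]
ft_force: [-1.3, 0.8, -0.8]
finger_gap: 0.0006
```

Run:
```python
from lid import *
o,p,R=st(); print(p,R,o['ft_force'],o['qpos'],np.degrees(np.arccos(-R[2,2])))
print(to(p,[.518,.150,.097],R))
```

```text
[0.5045 0.1496 0.1494] [[-0.8661 -0.1958  0.4599]
 [-0.1717  0.9806  0.094 ]
 [-0.4694  0.0025 -0.883 ]] [-1.3123  0.7746 -0.7755] [ 0.5492 -0.2949 -0.8248  2.2382 -0.2831  0.6307  1.6488] 27.995799274533717
[ 0.0129 -0.0024  0.0525]
```

Call:
{"fn": "send_rows", "kwargs": {"slide": [[0.0032,-0.0006,0.0131],[0.0032,-0.0006,0.0131],[0.0032,-0.0006,0.0131],[0.0032,-0.0006,0.0131],[0,0,0],[0,0,0]], "angular": [[0,0,0],[0,0,0],[0,0,0],[0,0,0],[0,0,0],[0,0,0]], "hand": [0,0,0,0,0,0]}}

```text
clock: 22.18
eef_pos: [0.5212, 0.1475, 0.0991]
eef_rot: [0.241, -0.092, 0.966, 0.025]
ft_force: [0.0, 0.7, 0.4]
finger_gap: 0.0005
```

Run:
```python
from lid import *
o,p,R=st(); print(p,o['ft_force'],o['qpos'],np.degrees(np.arccos(-R[2,2])))
m,pi,d=snap('scene','s16.png')
cv2.imwrite('pics/s16c.png',cv2.resize(pi[100:290,270:450],None,fx=3,fy=3,interpolation=cv2.INTER_CUBIC))
snap('wrist','w16.png')
print('down',R.T@[0,0,-.03])
```

```text
[0.5212 0.1475 0.0991] [0.044  0.6568 0.4253] [ 0.6628 -0.1541 -0.9738  2.2609 -0.1338  0.4837  1.5264] 28.061299501176723
down [ 0.0141 -0.0001  0.0265]
```

View pics/s16c.png

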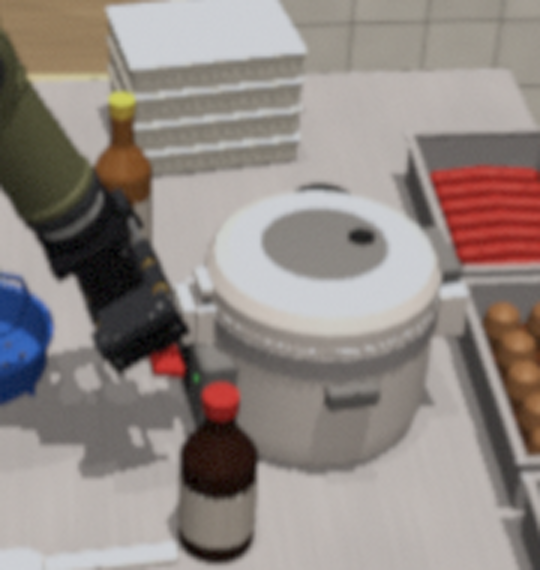

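View pics/w16.png

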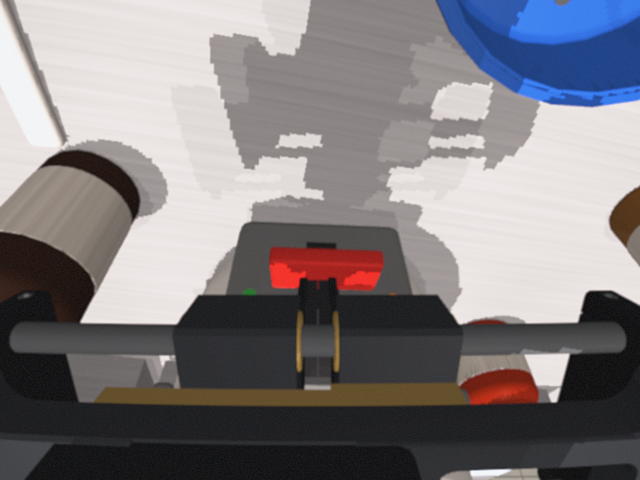

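Call:
{"fn": "send_rows", "kwargs": {"slide": [[0.0023,0,0.0034],[0.0023,0,0.0034],[0.0023,0,0.0034],[0.0023,0,0.0034],[0.002,0,0.0034],[0.002,0,0.0034],[0.002,0,0.0035],[0,0,0]], "angular": [[0,0,0],[0,0,0],[0,0,0],[0,0,0],[0,0,0],[0,0,0],[0,0,0],[0,0,0]], "hand": [0,0,0,0,0,0,0,0]}}

```text
clock: 22.95
eef_pos: [0.5171, 0.1476, 0.0691]
eef_rot: [0.241, -0.093, 0.966, 0.025]
ft_force: [-1.1, -0.2, -0.1]
finger_gap: 0.0004
```

Call:
{"fn": "send_rows", "kwargs": {"slide": [[0.001,0,0.0018],[0.001,0,0.0018],[0,0,0]], "angular": [[0,0,0],[0,0,0],[0,0,0]], "hand": [0,0,0]}}

```text
clock: 23.2
eef_pos: [0.5182, 0.1477, 0.0665]
eef_rot: [0.242, -0.093, 0.966, 0.024]
ft_force: [-5.2, -0.8, 8.7]
finger_gap: 0.0003
```

Run:
```python
from lid import *
o,p,R=st(); print(p,o['ft_force'],o['qpos'])
snap('wrist','w17.png')
```

```text
[0.5182 0.1477 0.0665] [-5.242  -0.7523  8.7453] [ 0.7208 -0.0748 -1.0635  2.2951  0.0266  0.3976  1.3827]
```

View pics/w17.png

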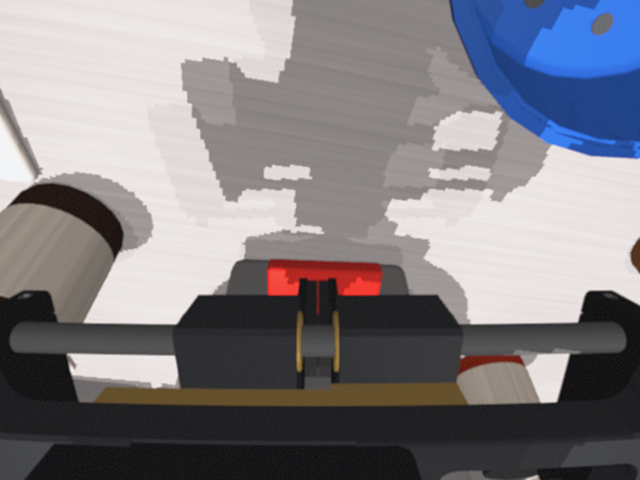

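Call:
{"fn": "send_rows", "kwargs": {"slide": [[0.001,0,0.0018],[0,0,0],[0,0,-0.005],[0,0,-0.01],[0,0,-0.02],[0,0,-0.025],[0,0,-0.025],[0,0,0],[0,0,0]], "angular": [[0,0,0],[0,0,0],[0,0,0],[0,0,0],[0,0,0],[0,0,0],[0,0,0],[0,0,0],[0,0,0]], "hand": [0,0,0,0,0,0,0,0,0]}}

```text
clock: 24.0
eef_pos: [0.4854, 0.1432, 0.1277]
eef_rot: [0.243, -0.095, 0.965, 0.024]
ft_force: [-0.4, 1.1, 0.3]
finger_gap: 0.0003
```

Run:
```python
from lid import *
o,p,R=st(); print(p,o['ft_force'],o['qpos'])
m,pi,d=snap('wrist','w18.png')
P=np.zeros((480,640,3));C=cloud(m,d,np.ones_like(d,bool)); v,u=np.nonzero(d>0); P[v,u]=C
hsv=cv2.cvtColor(pi,cv2.COLOR_BGR2HSV)
s=((hsv[...,0]<8)|(hsv[...,0]>172))&(hsv[...,1]>150)&(hsv[...,2]>80)&(np.hypot(P[...,0]-.52,P[...,1]-.15)<.06)&(P[...,2]>.04)&(P[...,2]<.11)
Q=P[s]; print('lever',len(Q),Q.mean(0),Q.min(0),Q.max(0))
A=np.c_[Q[:,0]-.518,Q[:,1]-.147,np.ones(len(Q))]; print(np.linalg.lstsq(A,Q[:,2],rcond=None)[0])
m,pi,d=snap('scene','s18.png')
cv2.imwrite('pics/s18c.png',cv2.resize(pi[100:290,270:450],None,fx=3,fy=3,interpolation=cv2.INTER_CUBIC))
P=np.zeros((480,640,3));C=cloud(m,d,np.ones_like(d,bool)); v,u=np.nonzero(d>0); P[v,u]=C
F=(P[...,:2]-h)@f; L=(P[...,:2]-h)@np.array([-f[1],f[0]])
q=(np.hypot(F-.118,L)<.075)&(abs(P[...,2]-.19)<.03); A=np.c_[F[q],L[q],np.ones(q.sum())]; print('lid plane',np.linalg.lstsq(A,P[q][:,2],rcond=None)[0])
```

```text
[0.4854 0.1432 0.1277] [-0.4396  1.0503  0.2844] [ 0.3972 -0.2951 -0.705   2.3099 -0.2319  0.5754  1.5978]
lever 3241 [0.5154 0.1502 0.0651] [0.4999 0.1207 0.0418] [0.5463 0.1885 0.0703]
[0.2544 0.0351 0.0657]
lid plane [ 0.0016 -0.0035  0.1912]
```

View pics/w18.png

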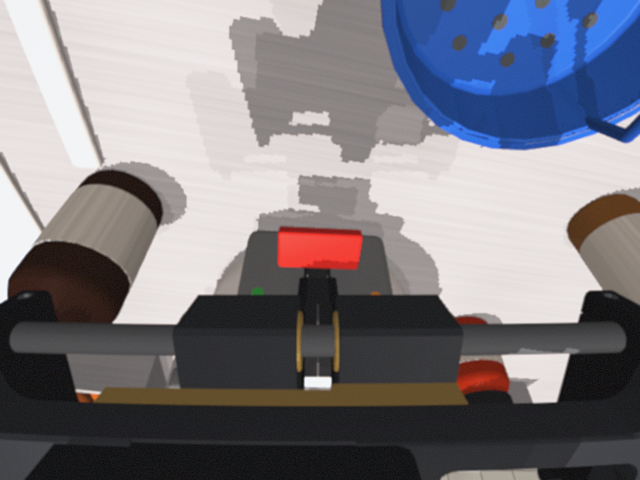

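View pics/s18.png

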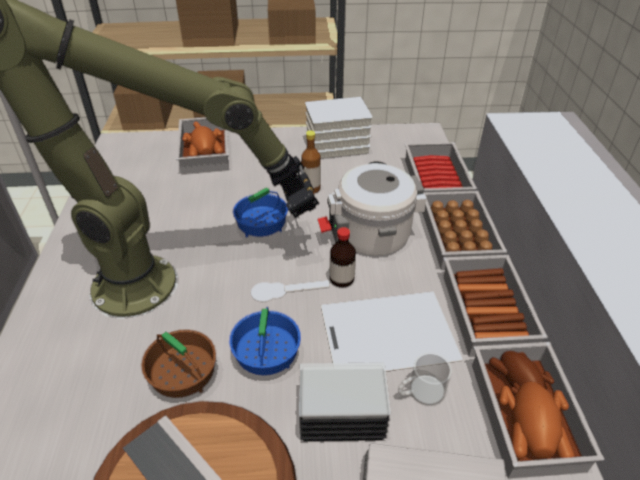

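The lever stays down by itself: the pad dropped 23 mm and its slope changed by about 0.40 rad. The lid is level and the gripper is clear of everything, so I'm handing in.

```bash
python3 -c "
from rig import *
print(sign_off())"
```

```text
the job is handed in; nothing more can be done
None
```

The job is done and handed in at about 24 s. The basket with both sausages is in the pot, the lid is shut and caught, and the cook lever stays down by itself. `sign_off` gives no verdict, so these are my own measurements:

- **Basket:** after release its rim centre was at (0.662, 0.168) m, within about 2 mm of the pot's centre. The rim was 0.103 m high, against 0.104 m expected. Both sausages were in it. This was the last look before the lid closed, so I could not check it again at the end.
- **Lid:** after I let go, and again after pressing the lever, its top measured level, with a slope of 0.002 or less and a height of about 0.191 m.
- **Lever:** with the gripper withdrawn, the pad was 23 mm lower and its slope had changed by about 0.40 rad.
- **Bystanders:** they look undisturbed in the last pictures; I did not measure how far each had moved. The gripper was clear of everything, with a force reading of about 1 N, no more than it showed when touching nothing.

Nothing failed. While I pressed the lid shut, it read a few mm below its shut height under about 16 N. It came back level once released.

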